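# Dig the gate hinge out of the scrap bin and send it to the welding station

## Task

A strap hinge is buried in the scrap bin under offcuts of square tube. First put every offcut, also any left lying on the carrier, into the shallow tray; then, with the carrier still at the loading end of its rail, lay the hinge flat in the carrier between its fences, barrel towards the handle. Finally push the carrier along the rail until it sits in the detent of the welding station, its side pointers facing the index posts and the hinge still in place, and leave the hammer and brush alone.

Things in the scene. Friction and masses are not known exactly. Their poses are not given: they have to be found in the camera images.
- bin: fixed open-topped green scrap bin, 250 (x) x 240 (y) x 60 mm high, walls and floor 5 mm; origin at the centre of its underside, on the table. It and the tray may change sides from start to start.
- tray: fixed shallow aluminium tray for the offcuts, 280 (x) x 200 (y) x 25 mm high, walls and floor 5 mm; origin at the centre of its underside, on the table. Empty at the start.
- hinge: buried part: folded strap hinge, 0.5 kg. Flat strap 166 mm long (x from -92 to +74), 40 mm wide (y), 10 mm thick, then across its +x end a round barrel of 18 mm diameter, 44 mm long (along y), centred at x = +83. Origin at the middle of its 184 mm length, on its underside; z up. It starts flat on the bin floor with the offcuts on top of it.
- barrel (a point): centre of the hinge's barrel, 83 mm from the hinge's origin along its +x, 9 mm above its underside.
- rail: fixed rail slide on the table, between bin and tray, pointing roughly away from the robot (+x). Origin on the table under the carrier's centre when joint carrier = 0. Two steel index posts (10 x 10 mm, tops 46 mm above the table) stand at x = +100, y = +-72 mm: the welding station.
- carrier (a joint): carrier travel along the rail's +x, m: starts 0 to 0.03 (loading end), hard stop at 0.13. Slides with light friction (1 to 2 N). A sprung detent holds it at 0.100 (welding station), where the pointers at the middle of its long sides face the index posts; getting in or out takes about 4 N more; released within 4 mm of it, it settles there. Beyond is overshoot.
- nest (a point): centre of the top deck (42 mm above the table) of the carrier, a dark steel plate 260 x 100 mm; x along the rail, away from the robot, z up. 10 mm high fences bound the hinge's nest: four side fences (x 40 to 80 mm either side of the middle, inner faces y = +-26; open for fingers at |x| < 40) and two end fences (inner faces x = +-98, 50 mm long in y).
- handle (a point): centre of the top of the carrier's handle: a steel post 20 (x) x 24 (y) x 45 mm high standing on the deck at x = +118 mm of the nest, beyond the far end fence; its top is 87 mm above the table.
- hammer: bystander: steel hammer, 260 mm long, wooden handle, 26 mm high with a head 80 mm wide, lying on the table beyond bin or tray; origin at mid-length on its underside.
- brush: bystander: flat brush, 200 mm long, 20 mm high, lying on the table beyond bin or tray; origin at mid-length on its underside.
- thick1: offcut of bare square steel tube, 25 x 25 mm section, 140 mm long, origin at its centre, x along its length. One of two that are always present, lying across the hinge strap in the bin. 0.2 kg.
- thick2: offcut of bare square steel tube, 25 x 25 mm section, 140 mm long, origin at its centre, x along its length. One of two that are always present, lying across the hinge strap in the bin. 0.2 kg.
- thin1: offcut of bare square steel tube, 20 x 20 mm section, 160 mm long, origin at its centre, x along its length. May be absent; if present it starts in the bin on top of the two thick offcuts, along the hinge. 0.14 kg.
- thin2: offcut of bare square steel tube, 20 x 20 mm section, 150 mm long, origin at its centre, x along its length. May be absent; if present it starts in the bin on top of the two thick offcuts, along the hinge. 0.14 kg.
- thin3: offcut of bare square steel tube, 20 x 20 mm section, 140 mm long, origin at its centre, x along its length. May be absent; if present it starts in the bin on top of the two thick offcuts, along the hinge. 0.14 kg.
- thin4: offcut of bare square steel tube, 20 x 20 mm section, 140 mm long, origin at its centre, x along its length. May be absent; if present it starts lying on the carrier's deck, in the nest, along the rail. 0.13 kg.

How it is judged:
By the outcome, as a careful person would: the job done as asked, in the order asked, and still so for the second after the job is handed in, with the robot touching nothing.
Of thin1, thin2, thin3, thin4 only 2 to 4 are there at a start; the rules pass over those that are not, and their reading is None.
At some moment in a run one of hinge, thin1, thin2, thin3 may be knocked a few centimetres aside while the robot is not near it.
Once in a run the grip may slacken for a moment while it holds something.
It also fails if it takes over 210 s, if anything falls off the work surface, if the arm or the gripper's body presses on something with over 40 N, if the wrist force passes 120 N, or if a joint passes its speed limit or range.

## Robot

A 6-joint arm with a two-finger parallel gripper is mounted at the origin on the work surface. World frame = base frame: x ahead of the robot, y to its left, z up, the work surface at z = 0. Lengths are in mm, angles in rad, forces in N, time in s.
With the tool pointing down it reaches from about 300 to 875 mm from the base axis. Payload 6.4 kg.
Tool frame: the origin (TCP) lies midway between the tips of the shut fingers; the grasp point (between the pads) lies 19 mm behind it (ctrl.grip_depth is the distance from the TCP to the grasp point, in mm); z points along the fingers, y is the line along which they close (so a half turn about z gives the same grasp; the last joint's range is limited). The gripper opens to 88 mm and grips with 3 to 60 N. Pads are 18 mm wide; open, the fingers measure 123 mm over their backs; the gripper's body (75 mm by 187 mm) begins 45 mm behind the grasp point.
Start: joints at [1.06, 0.181, 1.607, -0, 1.354, -0.206], TCP at [172.547, 548.515, 238.714] pointing down, gripper open.
Joint ranges: [-2.99, 2.99], [-0.89, 2.07], [0.3, 2.58], [-1.14, 4.28], [0, 2.63], [-3.12, 3.12]. Speed limits (rad/s): [2.57, 2.57, 3.01, 3.14, 3.14, 3.14].

## Interface

Orientations are given as a rotation vector (axis times angle).
In Python, from plant import ctrl gives the robot as it stands.
- The arm moves only by the tool carry_out, never from a script. Its argument "targets" is a list of rows, each an object of numbers: "dx", "dy", "dz": the shift along the tool's x, y, z as a fraction of full scale; "wx", "wy", "wz": the turn, a rotation vector about the tool's x, y, z as a fraction of full scale. A call has 1 to 20 rows; each row shifts and turns the commanded pose from where the row before left it, along the tool's axes as they then stand; what a row does not reach is not made up. Full scale, the value 1, is 0.8 m for a shift and 60 degrees for a turn. A row lasts 1/10 s, in which the tool goes at most 50 mm and 8.59 degrees, less where a joint would pass 70% of its speed; a pose out of reach is approached as far as the arm can. A call with a number of a shift or a turn outside -1 to 1 is refused whole. A call with a gripper value outside its range is refused whole. "hand" is the opening in per cent of the stroke, from 0 (shut) to 100 (fully open), set as the call begins (left out, the last holds). The fingers move at their own pace and stop on an object; the grip force is fixed at half the most. Time passes only in rows, so rows that do not move let the fingers close. It gives the time, the measured TCP pose, the force, the opening and the grip force at its end, in the units of the state.
- ctrl.state(): the state, without advancing time (a new reading comes with each control period).
- ctrl.snapshot(name): name is "scene" or "top"; returns a dict with "pixels" (400x640x3 uint8, red, green, blue), "vfov" (degrees; the focal length in pixels is half the picture's height over the tangent of half this angle, whatever the lens; pixels are square), "cx", "cy" (the principal point, pixels), "position" and "rotation" of the camera in the world. Camera axes: x right, y up, looking along -z (the intrinsics and any distortion apply to the point x, -y, -z); pixel columns grow to the right and rows downward; lengths in mm; the calibration is good to about 2 mm. A picture is of the moment at which its call begins. There is no depth.
- ctrl.sign_off(): hands the job in; it is judged then, once.
The state is a dict: "clock": time; "qpos": joint angles; "joint_vel": joint speeds; "effort": joint torques, N m; "eef_pos": TCP position; "ee_rot": TCP orientation; "force": force on the tool from outside, world axes, zero at the start; "torque": the same for the moment, N m; "gripper_width": finger opening in mm; "gripper_force": force on a finger pad.
Only numpy, scipy, OpenCV 4.12 (cv2) and the standard library are available. Lean on these libraries where they do the work, as an engineer would, in place of code of your own. Each camera call takes 0.05 s, during which the arm holds its last target. There are 200 camera calls.

## Working session

There is one attempt and no reset: what is moved stays moved. The work goes in short steps, Python scripts to look and compute and a tool call to move; the robot and the scene stay as the last step left them, time stands still between calls to the robot, and variables do not carry over. Pictures are saved under pics/ and viewed, at most 14 in all, crops included, and the job is handed in when it is done.

Besides the shell and the picture viewer there is one more tool, called as a command line: name --argument value ..., lists and objects as JSON in quotes. carry_out: Moves the arm, as the interface text tells. Shift numbers are shares of 0.8 m and turn numbers shares of 60 degrees, none past 1 either way. Its arguments: {"type":"object","properties":{"targets":{"type":"array"},"hand":{"type":"number"}},"required":["targets"]}

```bash
ls; mkdir -p pics; cat > h.py <<'E'
import numpy as np, cv2
from plant import ctrl
def snap(name, fn=None):
    s=ctrl.snapshot(name)
    if fn: cv2.imwrite('pics/'+fn, cv2.cvtColor(np.asarray(s['pixels']),cv2.COLOR_RGB2BGR))
    return s
E
python3 - <<'E'
from h import *
for n in ('scene','top'):
    s=snap(n,n+'0.png'); print({k:v for k,v in s.items() if k!='pixels'})
print(ctrl.state())
E
```

```text
pics
{'vfov': 43.52620301194671, 'cx': 316.23525308298116, 'cy': 208.90979492989965, 'position': array([1028.66393723, -889.05005912,  943.32391193]), 'rotation': array([0.84785631, 0.19995987, 0.47273873])}
{'vfov': 51.66177758740141, 'cx': 319.2134299401797, 'cy': 196.94080231875043, 'position': array([ 408.16347833,  -11.99088685, 1146.57990679]), 'rotation': array([ 0.12594969, -0.12080121, -1.58734463])}
{'clock': 0.1, 'qpos': array([ 1.05968511e+00,  1.81455274e-01,  1.60789059e+00, -2.51801802e-05,
        1.35380538e+00, -2.06294528e-01]), 'joint_vel': array([ 0.0009258 , -0.00296598, -0.00103304, -0.00027823,  0.00013161,
        0.00065901]), 'effort': array([-2.99693365e-04, -4.34815300e+01, -3.42697942e+01,  7.04026641e-02,
        3.38571891e-02, -3.04562434e-05]), 'eef_pos': array([172.31667647, 548.07111558, 237.91510647]), 'ee_rot': array([-4.76865294e-01, -3.10465869e+00,  2.30558147e-03]), 'force': array([0.77263035, 0.77428423, 0.43376389]), 'torque': array([ 0.03631474, -0.02502995, -0.03138955]), 'gripper_force': 0.0, 'gripper_width': 88.02357265363003}
```

View pics/top0.png

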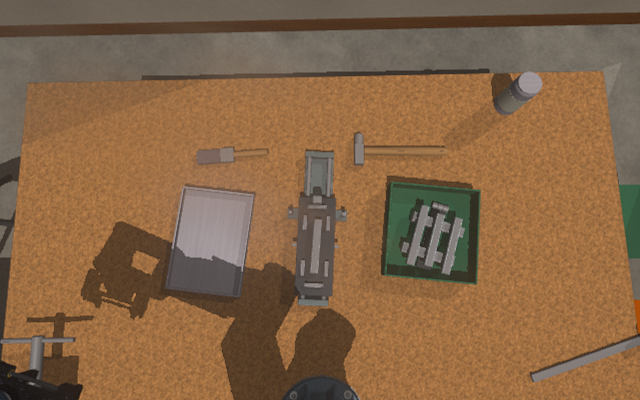

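View pics/scene0.png

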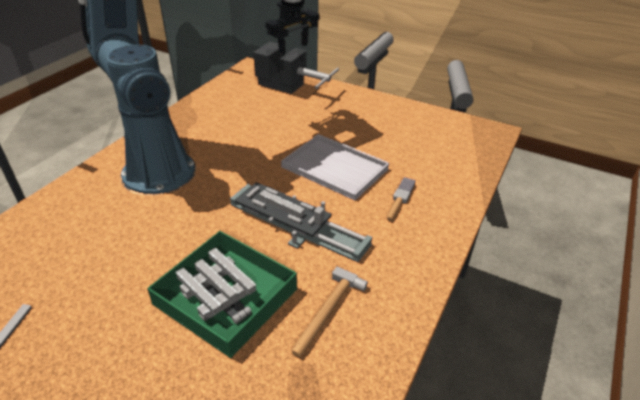

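```bash
cat >> h.py <<'E'
from scipy.spatial.transform import Rotation as Ro
def cam(s):
    f=200/np.tan(np.radians(s['vfov'])/2); r=np.asarray(s['rotation'])
    return f,(Ro.from_rotvec(r).as_matrix() if r.ndim==1 else r),np.asarray(s['position'])
def ray(s,u,v,z):
    f,R,p=cam(s); d=R@np.array([(u-s['cx'])/f,-(v-s['cy'])/f,-1.]); return p+d*(z-p[2])/d[2]
def proj(s,P):
    f,R,p=cam(s); q=R.T@(np.asarray(P,float)-p); return s['cx']-f*q[0]/q[2], s['cy']+f*q[1]/q[2]
def crop(s,x0,y0,x1,y1,k,fn):
    im=cv2.cvtColor(np.asarray(s['pixels']),cv2.COLOR_RGB2BGR)[y0:y1,x0:x1]
    cv2.imwrite('pics/'+fn,cv2.resize(im,None,fx=k,fy=k,interpolation=cv2.INTER_CUBIC))
def plan(x,y,z,yaw):
    """shift in tool axes (fraction) now, and turn wz (fraction) to yaw = world direction (deg) of the finger-closing line"""
    st=ctrl.state(); R=Ro.from_rotvec(st['ee_rot']).as_matrix()
    d=R.T@(np.array([x,y,z])-st['eef_pos'])
    a=np.degrees(np.arctan2(R[1,1],R[0,1])); dy=(yaw-a+90)%180-90
    print('pos',st['eef_pos'].round(1),'yaw',round(a,1),'d(frac)',(d/800).round(4),'wz total',round(-dy/60,4),'t',st['clock'],'q6',st['qpos'][5].round(2))
E
python3 - <<'E'
from h import *
s=snap('top'); crop(s,280,140,490,310,3.8,'c1.png')
print([ray(s,u,v,60).round(0) for u,v in((390,183),(480,187),(477,283),(384,278))])
print([ray(s,u,v,25).round(0) for u,v in((184,186),(254,192),(240,296),(166,291))])
print(ray(s,320,175,30))
E
```

```text
[array([ 614., -200.,   60.]), array([ 598., -440.,   60.]), array([ 347., -412.,   60.]), array([ 365., -173.,   60.])]
[array([624., 363.,  25.]), array([603., 169.,  25.]), array([324., 205.,  25.]), array([341., 402.,  25.])]
[645.82031769 -13.46293371  30.        ]
```

View pics/c1.png

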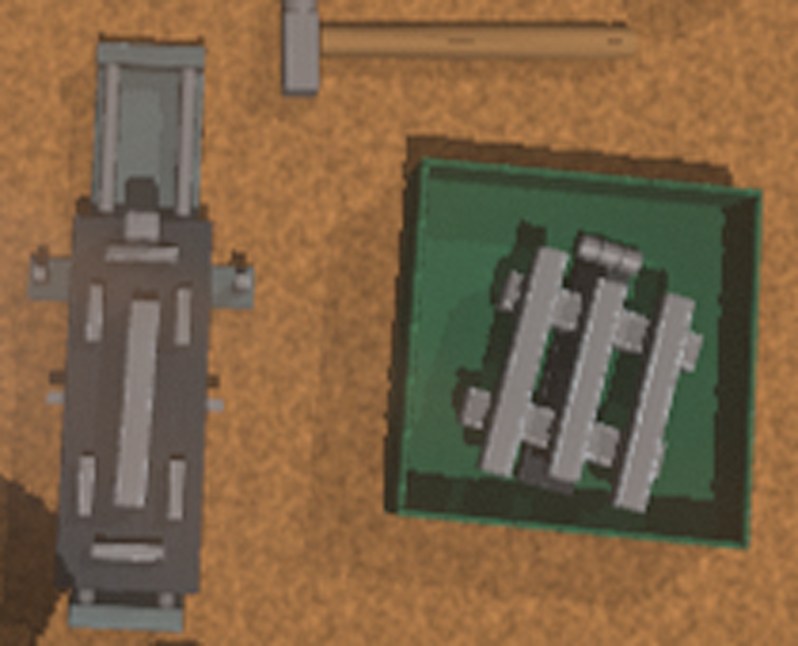

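```bash
cat >> h.py <<'E'
def seg(s,a,b,z,off=(0,0),k=1):
    A,B=[ray(s,p[0]/k+off[0],p[1]/k+off[1],z) for p in (a,b)]
    d=A-B; print('centre',((A+B)/2).round(1),'len',np.hypot(*d[:2]).round(1),'dir',np.degrees(np.arctan2(d[1],d[0])).round(1)); 
E
python3 - <<'E'
from h import *
s=snap('top'); o=(279.87,139.87);k=3.8
for n,a,b,z in (('L',(553,250),(497,472),60),('M',(608,280),(566,480),60),('R',(680,297),(632,508),60),('t4',(143,300),(130,505),62),('nest',(142,254),(128,551),52),('tfar',(500,290),(690,348),40),('tnear',(464,405),(664,460),40)):
    print(n,end=' ');seg(s,a,b,z,o,k)
print(ray(s,610/k+o[0],255/k+o[1],23))
c=np.array([ray(s,u,v,25)[:2] for u,v in((184,186),(254,192),(240,296),(166,291))]);print('tray',c.mean(0))
plan(600,300,238,90)
plan(480,-346,130,77)
E
```

```text
L centre [ 474.7 -267.4   60. ] len 159.1 dir -17.3
M centre [ 460.7 -309.2   60. ] len 141.5 dir -15.4
R centre [ 444.4 -355.6   60. ] len 149.5 dir -16.7
t4 centre [451.4   1.3  62. ] len 140.2 dir -4.7
nest centre [452.6   2.4  52. ] len 204.8 dir -3.8
tfar centre [ 503.7 -322.6   40. ] len 138.3 dir 71.6
tnear centre [ 424.9 -296.    40. ] len 142.9 dir 73.4
[ 551.07386577 -341.35885352   23.        ]
tray [472.77580724 284.86330885]
pos [172.4 548.2 238.2] yaw 72.5 d(frac) [-6.030e-01 -1.356e-01  2.000e-04] wz total -0.2911 t 0.2 q6 -0.21
pos [172.4 548.2 238.2] yaw 72.5 d(frac) [-0.7023 -0.9507  0.136 ] wz total -0.0744 t 0.2 q6 -0.21
```

```bash
python3 - <<'E'
from h import *
plan(444.4,-355.6,130,73.3)
E
```

```text
pos [172.4 548.2 238.2] yaw 72.5 d(frac) [-0.6635 -0.9755  0.1361] wz total -0.0128 t 0.2 q6 -0.21
```

carry_out --targets '[{"dx": -0.0332, "dy": -0.0488, "dz": 0.0068}, {"dx": -0.0332, "dy": -0.0488, "dz": 0.0068}, {"dx": -0.0332, "dy": -0.0488, "dz": 0.0068}, {"dx": -0.0332, "dy": -0.0488, "dz": 0.0068}, {"dx": -0.0332, "dy": -0.0488, "dz": 0.0068}, {"dx": -0.0332, "dy": -0.0488, "dz": 0.0068}, {"dx": -0.0332, "dy": -0.0488, "dz": 0.0068}, {"dx": -0.0332, "dy": -0.0488, "dz": 0.0068}, {"dx": -0.0332, "dy": -0.0488, "dz": 0.0068}, {"dx": -0.0332, "dy": -0.0488, "dz": 0.0068}, {"dx": -0.0332, "dy": -0.0488, "dz": 0.0068}, {"dx": -0.0332, "dy": -0.0488, "dz": 0.0068}, {"dx": -0.0332, "dy": -0.0488, "dz": 0.0068}, {"dx": -0.0332, "dy": -0.0488, "dz": 0.0068}, {"dx": -0.0332, "dy": -0.0488, "dz": 0.0068}, {"dx": -0.0332, "dy": -0.0488, "dz": 0.0068}, {"dx": -0.0332, "dy": -0.0488, "dz": 0.0068}, {"dx": -0.0332, "dy": -0.0488, "dz": 0.0068}, {"dx": -0.0332, "dy": -0.0488, "dz": 0.0068}, {"dx": -0.0332, "dy": -0.0488, "dz": 0.0068}]' --hand 33

```text
invalid input at $.targets[0]: expected keys dx, dy, dz, wx, wy, wz
```

```bash
python3 - <<'E'
from h import *
plan(444.4,-355.6,44,73.3);print(ctrl.state()['gripper_width'])
E
```

```text
pos [172.4 548.2 238.2] yaw 72.5 d(frac) [-0.6635 -0.9754  0.2436] wz total -0.0128 t 0.2 q6 -0.21
88.16924603370437
```

carry_out --targets '[{"dx": -0.0332, "dy": -0.0488, "dz": 0.0068, "wx": 0, "wy": 0, "wz": 0}, {"dx": -0.0332, "dy": -0.0488, "dz": 0.0068, "wx": 0, "wy": 0, "wz": 0}, {"dx": -0.0332, "dy": -0.0488, "dz": 0.0068, "wx": 0, "wy": 0, "wz": 0}, {"dx": -0.0332, "dy": -0.0488, "dz": 0.0068, "wx": 0, "wy": 0, "wz": 0}, {"dx": -0.0332, "dy": -0.0488, "dz": 0.0068, "wx": 0, "wy": 0, "wz": 0}, {"dx": -0.0332, "dy": -0.0488, "dz": 0.0068, "wx": 0, "wy": 0, "wz": 0}, {"dx": -0.0332, "dy": -0.0488, "dz": 0.0068, "wx": 0, "wy": 0, "wz": 0}, {"dx": -0.0332, "dy": -0.0488, "dz": 0.0068, "wx": 0, "wy": 0, "wz": 0}, {"dx": -0.0332, "dy": -0.0488, "dz": 0.0068, "wx": 0, "wy": 0, "wz": 0}, {"dx": -0.0332, "dy": -0.0488, "dz": 0.0068, "wx": 0, "wy": 0, "wz": 0}, {"dx": -0.0332, "dy": -0.0488, "dz": 0.0068, "wx": 0, "wy": 0, "wz": 0}, {"dx": -0.0332, "dy": -0.0488, "dz": 0.0068, "wx": 0, "wy": 0, "wz": 0}, {"dx": -0.0332, "dy": -0.0488, "dz": 0.0068, "wx": 0, "wy": 0, "wz": 0}, {"dx": -0.0332, "dy": -0.0488, "dz": 0.0068, "wx": 0, "wy": 0, "wz": 0}, {"dx": -0.0332, "dy": -0.0488, "dz": 0.0068, "wx": 0, "wy": 0, "wz": 0}, {"dx": -0.0332, "dy": -0.0488, "dz": 0.0068, "wx": 0, "wy": 0, "wz": 0}, {"dx": -0.0332, "dy": -0.0488, "dz": 0.0068, "wx": 0, "wy": 0, "wz": 0}, {"dx": -0.0332, "dy": -0.0488, "dz": 0.0068, "wx": 0, "wy": 0, "wz": 0}, {"dx": -0.0332, "dy": -0.0488, "dz": 0.0068, "wx": 0, "wy": 0, "wz": 0}, {"dx": -0.0332, "dy": -0.0488, "dz": 0.0068, "wx": 0, "wy": 0, "wz": -0.012}]' --hand 33

```text
clock: 2.2
eef_pos: [445.1, -357.6, 129.3]
ee_rot: [-0.458, -3.108, -0.001]
force: [-0.1, 0.2, 0.4]
gripper_width: 29.1
gripper_force: 0.0
```

```bash
python3 - <<'E'
from h import *
plan(444.4,-355.6,44,73.3);print(ctrl.state()['gripper_width'])
E
```

```text
pos [ 445.1 -357.6  129.3] yaw 73.2 d(frac) [0.0015 0.0021 0.1066] wz total -0.001 t 2.2 q6 -2.16
29.141214164744188
```

carry_out --targets '[{"dx": 0.0015, "dy": 0.002, "dz": 0.02, "wx": 0, "wy": 0, "wz": 0}, {"dx": 0, "dy": 0, "dz": 0.04, "wx": 0, "wy": 0, "wz": 0}, {"dx": 0, "dy": 0, "dz": 0.027, "wx": 0, "wy": 0, "wz": 0}, {"dx": 0, "dy": 0, "dz": 0.012, "wx": 0, "wy": 0, "wz": 0}, {"dx": 0, "dy": 0, "dz": 0.0076, "wx": 0, "wy": 0, "wz": 0}]'

```text
clock: 2.7
eef_pos: [444.0, -353.5, 43.8]
ee_rot: [-0.457, -3.107, -0.001]
force: [0.2, -0.3, 0.1]
gripper_width: 28.9
gripper_force: 0.0
```

carry_out --targets '[{"dx": 0, "dy": 0, "dz": 0, "wx": 0, "wy": 0, "wz": 0}, {"dx": 0, "dy": 0, "dz": 0, "wx": 0, "wy": 0, "wz": 0}, {"dx": 0, "dy": 0, "dz": 0, "wx": 0, "wy": 0, "wz": 0}, {"dx": 0, "dy": 0, "dz": 0, "wx": 0, "wy": 0, "wz": 0}, {"dx": 0, "dy": 0, "dz": 0, "wx": 0, "wy": 0, "wz": 0}, {"dx": 0, "dy": 0, "dz": -0.01, "wx": 0, "wy": 0, "wz": 0}, {"dx": 0, "dy": 0, "dz": -0.03, "wx": 0, "wy": 0, "wz": 0}, {"dx": 0, "dy": 0, "dz": -0.05, "wx": 0, "wy": 0, "wz": 0}, {"dx": 0, "dy": 0, "dz": -0.05, "wx": 0, "wy": 0, "wz": 0}]' --hand 0

```text
clock: 3.6
eef_pos: [443.8, -353.4, 157.9]
ee_rot: [-0.457, -3.107, -0.001]
force: [0.9, -0.6, -1.3]
gripper_width: 19.8
gripper_force: 30.0
```

```bash
cat >> h.py <<'E'
def tray(t,z,n=0):
    """place pose in tray: t along tray x, pieces lie along tray y"""
    a=np.radians(-7.5); p=np.array([472.8,284.9])+t*np.array([np.cos(a),np.sin(a)]); plan(p[0],p[1],z,-7.5)
E
python3 - <<'E'
from h import *
tray(100,150)
E
```

```text
pos [ 443.8 -353.4  157.9] yaw 73.3 d(frac) [0.0718 0.7945 0.0105] wz total 1.3458 t 3.6 q6 -2.16
```

carry_out --targets '[{"dx": 0.0055, "dy": 0.0611, "dz": 0, "wx": 0, "wy": 0, "wz": 0}, {"dx": 0.0055, "dy": 0.0611, "dz": 0, "wx": 0, "wy": 0, "wz": 0}, {"dx": 0.0055, "dy": 0.0611, "dz": 0, "wx": 0, "wy": 0, "wz": 0}, {"dx": 0.0055, "dy": 0.0611, "dz": 0, "wx": 0, "wy": 0, "wz": 0}, {"dx": 0.0055, "dy": 0.0611, "dz": 0, "wx": 0, "wy": 0, "wz": 0}, {"dx": 0.0055, "dy": 0.0611, "dz": 0, "wx": 0, "wy": 0, "wz": 0}, {"dx": 0.0055, "dy": 0.0611, "dz": 0, "wx": 0, "wy": 0, "wz": 0}, {"dx": 0.0055, "dy": 0.0611, "dz": 0, "wx": 0, "wy": 0, "wz": 0}, {"dx": 0.0055, "dy": 0.0611, "dz": 0, "wx": 0, "wy": 0, "wz": 0}, {"dx": 0.0055, "dy": 0.0611, "dz": 0, "wx": 0, "wy": 0, "wz": 0}, {"dx": 0.0055, "dy": 0.0611, "dz": 0, "wx": 0, "wy": 0, "wz": 0}, {"dx": 0.0055, "dy": 0.0611, "dz": 0, "wx": 0, "wy": 0, "wz": 0}, {"dx": 0.0055, "dy": 0.0611, "dz": 0, "wx": 0, "wy": 0, "wz": 0}]'

```text
clock: 4.9
eef_pos: [572.7, 273.3, 157.4]
ee_rot: [0.457, 3.107, 0.0]
force: [1.4, -0.6, -2.0]
gripper_width: 19.9
gripper_force: 30.0
```

carry_out --targets '[{"dx": 0, "dy": 0, "dz": 0, "wx": 0, "wy": 0, "wz": 0.1346}, {"dx": 0, "dy": 0, "dz": 0, "wx": 0, "wy": 0, "wz": 0.1346}, {"dx": 0, "dy": 0, "dz": 0, "wx": 0, "wy": 0, "wz": 0.1346}, {"dx": 0, "dy": 0, "dz": 0, "wx": 0, "wy": 0, "wz": 0.1346}, {"dx": 0, "dy": 0, "dz": 0, "wx": 0, "wy": 0, "wz": 0.1346}, {"dx": 0, "dy": 0, "dz": 0, "wx": 0, "wy": 0, "wz": 0.1346}, {"dx": 0, "dy": 0, "dz": 0, "wx": 0, "wy": 0, "wz": 0.1346}, {"dx": 0, "dy": 0, "dz": 0, "wx": 0, "wy": 0, "wz": 0.1346}, {"dx": 0, "dy": 0, "dz": 0, "wx": 0, "wy": 0, "wz": 0.1346}, {"dx": 0, "dy": 0, "dz": 0, "wx": 0, "wy": 0, "wz": 0.1346}, {"dx": 0, "dy": 0, "dz": 0, "wx": 0, "wy": 0, "wz": 0}]'

```text
clock: 6.0
eef_pos: [572.6, 271.2, 157.2]
ee_rot: [2.363, 2.07, 0.001]
force: [-0.1, 0.1, -2.4]
gripper_width: 19.3
gripper_force: 30.0
```

```bash
python3 - <<'E'
from h import *
tray(100,16)
E
```

```text
pos [572.6 271.2 157.2] yaw -7.6 d(frac) [ 0.0007 -0.001   0.1765] wz total -0.0012 t 6.0 q6 0.39
```

carry_out --targets '[{"dx": 0.0007, "dy": -0.001, "dz": 0.05, "wx": 0, "wy": 0, "wz": 0}, {"dx": 0, "dy": 0, "dz": 0.06, "wx": 0, "wy": 0, "wz": 0}, {"dx": 0, "dy": 0, "dz": 0.04, "wx": 0, "wy": 0, "wz": 0}, {"dx": 0, "dy": 0, "dz": 0.02, "wx": 0, "wy": 0, "wz": 0}, {"dx": 0, "dy": 0, "dz": 0.0065, "wx": 0, "wy": 0, "wz": 0}, {"dx": 0, "dy": 0, "dz": 0, "wx": 0, "wy": 0, "wz": 0}]'

```text
clock: 6.6
eef_pos: [572.4, 271.9, 16.0]
ee_rot: [2.361, 2.073, 0.001]
force: [0.6, 0.2, -1.3]
gripper_width: 19.8
gripper_force: 30.0
```

carry_out --targets '[{"dx": 0, "dy": 0, "dz": 0, "wx": 0, "wy": 0, "wz": 0}, {"dx": 0, "dy": 0, "dz": 0, "wx": 0, "wy": 0, "wz": 0}, {"dx": 0, "dy": 0, "dz": 0, "wx": 0, "wy": 0, "wz": 0}, {"dx": 0, "dy": 0, "dz": -0.02, "wx": 0, "wy": 0, "wz": 0}, {"dx": 0, "dy": 0, "dz": -0.05, "wx": 0, "wy": 0, "wz": 0}, {"dx": 0, "dy": 0, "dz": -0.06, "wx": 0, "wy": 0, "wz": 0}, {"dx": 0, "dy": 0, "dz": -0.04, "wx": 0, "wy": 0, "wz": 0}]' --hand 34

```text
clock: 7.3
eef_pos: [573.2, 272.3, 156.7]
ee_rot: [2.36, 2.07, 0.007]
force: [0.7, -0.3, 0.7]
gripper_width: 29.9
gripper_force: 0.0
```

```bash
python3 - <<'E'
from h import *
s=snap('top'); crop(s,160,140,490,310,2.4,'c2.png')
plan(460.7,-309.2,150,74.1)
E
```

```text
pos [576.  273.2 162.4] yaw -7.5 d(frac) [-0.7406 -0.0483  0.0112] wz total -1.3596 t 7.35 q6 0.39
```

View pics/c2.png

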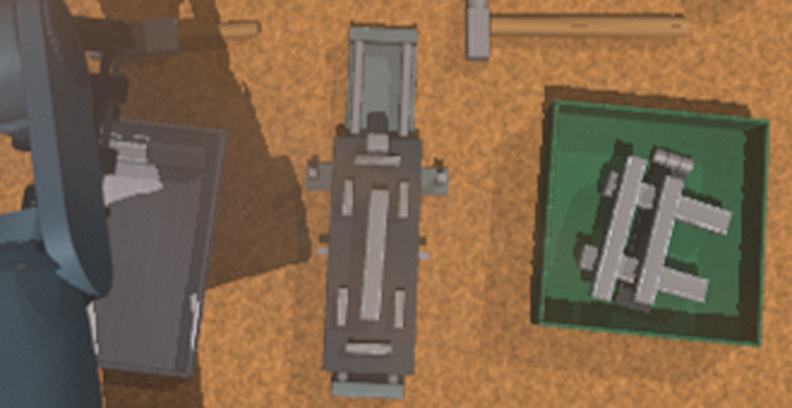

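carry_out --targets '[{"dx": -0.0617, "dy": -0.004, "dz": 0, "wx": 0, "wy": 0, "wz": 0}, {"dx": -0.0617, "dy": -0.004, "dz": 0, "wx": 0, "wy": 0, "wz": 0}, {"dx": -0.0617, "dy": -0.004, "dz": 0, "wx": 0, "wy": 0, "wz": 0}, {"dx": -0.0617, "dy": -0.004, "dz": 0, "wx": 0, "wy": 0, "wz": 0}, {"dx": -0.0617, "dy": -0.004, "dz": 0, "wx": 0, "wy": 0, "wz": 0}, {"dx": -0.0617, "dy": -0.004, "dz": 0, "wx": 0, "wy": 0, "wz": 0}, {"dx": -0.0617, "dy": -0.004, "dz": 0, "wx": 0, "wy": 0, "wz": 0}, {"dx": -0.0617, "dy": -0.004, "dz": 0, "wx": 0, "wy": 0, "wz": 0}, {"dx": -0.0617, "dy": -0.004, "dz": 0, "wx": 0, "wy": 0, "wz": 0}, {"dx": -0.0617, "dy": -0.004, "dz": 0, "wx": 0, "wy": 0, "wz": 0}, {"dx": -0.0617, "dy": -0.004, "dz": 0, "wx": 0, "wy": 0, "wz": 0}, {"dx": -0.0617, "dy": -0.004, "dz": 0, "wx": 0, "wy": 0, "wz": 0}, {"dx": 0, "dy": 0, "dz": 0, "wx": 0, "wy": 0, "wz": -0.14}, {"dx": 0, "dy": 0, "dz": 0, "wx": 0, "wy": 0, "wz": -0.14}, {"dx": 0, "dy": 0, "dz": 0, "wx": 0, "wy": 0, "wz": -0.14}, {"dx": 0, "dy": 0, "dz": 0, "wx": 0, "wy": 0, "wz": -0.14}, {"dx": 0, "dy": 0, "dz": 0, "wx": 0, "wy": 0, "wz": -0.14}, {"dx": 0, "dy": 0, "dz": 0, "wx": 0, "wy": 0, "wz": -0.14}, {"dx": 0, "dy": 0, "dz": 0, "wx": 0, "wy": 0, "wz": -0.14}, {"dx": 0, "dy": 0, "dz": 0, "wx": 0, "wy": 0, "wz": -0.14}]'

```text
clock: 9.35
eef_pos: [456.6, -310.6, 152.8]
ee_rot: [0.811, 3.034, -0.001]
force: [-0.1, 0.5, -0.2]
gripper_width: 30.0
gripper_force: 0.0
```

carry_out --targets '[{"dx": 0, "dy": 0, "dz": 0, "wx": 0, "wy": 0, "wz": -0.12}, {"dx": 0, "dy": 0, "dz": 0.02, "wx": 0, "wy": 0, "wz": -0.12}, {"dx": 0, "dy": 0, "dz": 0.02, "wx": 0, "wy": 0, "wz": 0}, {"dx": 0, "dy": 0, "dz": 0, "wx": 0, "wy": 0, "wz": 0}]'

```text
clock: 9.75
eef_pos: [455.5, -309.5, 118.5]
ee_rot: [-0.434, -3.109, -0.003]
force: [0.1, 1.0, -0.3]
gripper_width: 30.3
gripper_force: 0.0
```

```bash
python3 - <<'E'
from h import *
plan(460.7,-309.2,44,74.1)
E
```

```text
pos [ 455.5 -309.5  118.5] yaw 74.1 d(frac) [-0.0064  0.002   0.0932] wz total -0.0002 t 9.75 q6 -2.11
```

carry_out --targets '[{"dx": -0.0064, "dy": 0.002, "dz": 0.02, "wx": 0, "wy": 0, "wz": 0}, {"dx": 0, "dy": 0, "dz": 0.04, "wx": 0, "wy": 0, "wz": 0}, {"dx": 0, "dy": 0, "dz": 0.02, "wx": 0, "wy": 0, "wz": 0}, {"dx": 0, "dy": 0, "dz": 0.0132, "wx": 0, "wy": 0, "wz": 0}, {"dx": 0, "dy": 0, "dz": 0, "wx": 0, "wy": 0, "wz": 0}]'

```text
clock: 10.25
eef_pos: [461.4, -310.0, 44.5]
ee_rot: [-0.435, -3.11, -0.001]
force: [-0.4, 0.4, 0.3]
gripper_width: 29.6
gripper_force: 0.0
```

carry_out --targets '[{"dx": 0, "dy": 0, "dz": 0, "wx": 0, "wy": 0, "wz": 0}, {"dx": 0, "dy": 0, "dz": 0, "wx": 0, "wy": 0, "wz": 0}, {"dx": 0, "dy": 0, "dz": 0, "wx": 0, "wy": 0, "wz": 0}, {"dx": 0, "dy": 0, "dz": 0, "wx": 0, "wy": 0, "wz": 0}, {"dx": 0, "dy": 0, "dz": -0.01, "wx": 0, "wy": 0, "wz": 0}, {"dx": 0, "dy": 0, "dz": -0.03, "wx": 0, "wy": 0, "wz": 0}, {"dx": 0, "dy": 0, "dz": -0.05, "wx": 0, "wy": 0, "wz": 0}, {"dx": 0, "dy": 0, "dz": -0.05, "wx": 0, "wy": 0, "wz": 0}]' --hand 0

```text
clock: 11.05
eef_pos: [461.1, -309.7, 157.7]
ee_rot: [-0.434, -3.11, -0.002]
force: [1.6, -0.9, -1.4]
gripper_width: 19.4
gripper_force: 30.0
```

```bash
python3 - <<'E'
from h import *
tray(57,150)
E
```

```text
pos [ 461.1 -309.7  157.7] yaw 74.1 d(frac) [0.1191 0.7292 0.0106] wz total 1.3599 t 11.05 q6 -2.1
```

carry_out --targets '[{"dx": 0.0099, "dy": 0.0608, "dz": 0, "wx": 0, "wy": 0, "wz": 0}, {"dx": 0.0099, "dy": 0.0608, "dz": 0, "wx": 0, "wy": 0, "wz": 0}, {"dx": 0.0099, "dy": 0.0608, "dz": 0, "wx": 0, "wy": 0, "wz": 0}, {"dx": 0.0099, "dy": 0.0608, "dz": 0, "wx": 0, "wy": 0, "wz": 0}, {"dx": 0.0099, "dy": 0.0608, "dz": 0, "wx": 0, "wy": 0, "wz": 0}, {"dx": 0.0099, "dy": 0.0608, "dz": 0, "wx": 0, "wy": 0, "wz": 0}, {"dx": 0.0099, "dy": 0.0608, "dz": 0, "wx": 0, "wy": 0, "wz": 0}, {"dx": 0.0099, "dy": 0.0608, "dz": 0, "wx": 0, "wy": 0, "wz": 0}, {"dx": 0.0099, "dy": 0.0608, "dz": 0, "wx": 0, "wy": 0, "wz": 0}, {"dx": 0.0099, "dy": 0.0608, "dz": 0, "wx": 0, "wy": 0, "wz": 0}, {"dx": 0.0099, "dy": 0.0608, "dz": 0, "wx": 0, "wy": 0, "wz": 0}, {"dx": 0.0099, "dy": 0.0608, "dz": 0, "wx": 0, "wy": 0, "wz": 0}, {"dx": 0, "dy": 0, "dz": 0, "wx": 0, "wy": 0, "wz": 0.14}, {"dx": 0, "dy": 0, "dz": 0, "wx": 0, "wy": 0, "wz": 0.14}, {"dx": 0, "dy": 0, "dz": 0, "wx": 0, "wy": 0, "wz": 0.14}, {"dx": 0, "dy": 0, "dz": 0, "wx": 0, "wy": 0, "wz": 0.14}, {"dx": 0, "dy": 0, "dz": 0, "wx": 0, "wy": 0, "wz": 0.14}, {"dx": 0, "dy": 0, "dz": 0, "wx": 0, "wy": 0, "wz": 0.14}, {"dx": 0, "dy": 0, "dz": 0, "wx": 0, "wy": 0, "wz": 0.14}, {"dx": 0, "dy": 0, "dz": 0, "wx": 0, "wy": 0, "wz": 0.14}]'

```text
clock: 13.05
eef_pos: [530.0, 277.0, 157.0]
ee_rot: [-2.091, -2.345, 0.001]
force: [0.1, -0.8, -1.4]
gripper_width: 19.9
gripper_force: 30.0
```

carry_out --targets '[{"dx": 0, "dy": 0, "dz": 0, "wx": 0, "wy": 0, "wz": 0.12}, {"dx": 0, "dy": 0, "dz": 0.02, "wx": 0, "wy": 0, "wz": 0.12}, {"dx": 0, "dy": 0, "dz": 0.05, "wx": 0, "wy": 0, "wz": 0}, {"dx": 0, "dy": 0, "dz": 0.02, "wx": 0, "wy": 0, "wz": 0}, {"dx": 0, "dy": 0, "dz": 0, "wx": 0, "wy": 0, "wz": 0}]'

```text
clock: 13.55
eef_pos: [527.7, 276.3, 81.9]
ee_rot: [-2.36, -2.07, 0.01]
force: [-0.7, 0.1, -1.6]
gripper_width: 19.7
gripper_force: 30.0
```

```bash
python3 - <<'E'
from h import *
tray(57,16)
E
```

```text
pos [527.7 276.3  81.9] yaw -7.5 d(frac) [0.002  0.0022 0.0824] wz total 0.0002 t 13.55 q6 0.41
```

carry_out --targets '[{"dx": 0.002, "dy": 0.0022, "dz": 0.04, "wx": 0, "wy": 0, "wz": 0}, {"dx": 0, "dy": 0, "dz": 0.03, "wx": 0, "wy": 0, "wz": 0}, {"dx": 0, "dy": 0, "dz": 0.0125, "wx": 0, "wy": 0, "wz": 0}, {"dx": 0, "dy": 0, "dz": 0, "wx": 0, "wy": 0, "wz": 0}]'

```text
clock: 13.95
eef_pos: [531.8, 278.3, 18.5]
ee_rot: [-2.361, -2.071, 0.003]
force: [-0.2, -0.4, -1.4]
gripper_width: 19.6
gripper_force: 30.0
```

carry_out --targets '[{"dx": 0, "dy": 0, "dz": 0, "wx": 0, "wy": 0, "wz": 0}, {"dx": 0, "dy": 0, "dz": 0, "wx": 0, "wy": 0, "wz": 0}, {"dx": 0, "dy": 0, "dz": 0, "wx": 0, "wy": 0, "wz": 0}, {"dx": 0, "dy": 0, "dz": -0.02, "wx": 0, "wy": 0, "wz": 0}, {"dx": 0, "dy": 0, "dz": -0.05, "wx": 0, "wy": 0, "wz": 0}, {"dx": 0, "dy": 0, "dz": -0.06, "wx": 0, "wy": 0, "wz": 0}, {"dx": 0, "dy": 0, "dz": -0.04, "wx": 0, "wy": 0, "wz": 0}, {"dx": 0, "dy": 0, "dz": 0, "wx": 0, "wy": 0, "wz": 0}]' --hand 33

```text
clock: 14.75
eef_pos: [536.1, 279.8, 162.9]
ee_rot: [2.358, 2.068, 0.018]
force: [0.1, 1.1, 0.4]
gripper_width: 28.8
gripper_force: 0.0
```

```bash
python3 - <<'E'
from h import *
s=snap('top'); crop(s,280,140,490,310,3.8,'c3.png')
plan(474.7,-267.4,150,72.7)
E
```

```text
pos [534.5 279.2 159.7] yaw -7.5 d(frac) [-0.6872  0.015   0.01  ] wz total -1.3366 t 14.8 q6 0.42
```

View pics/c3.png

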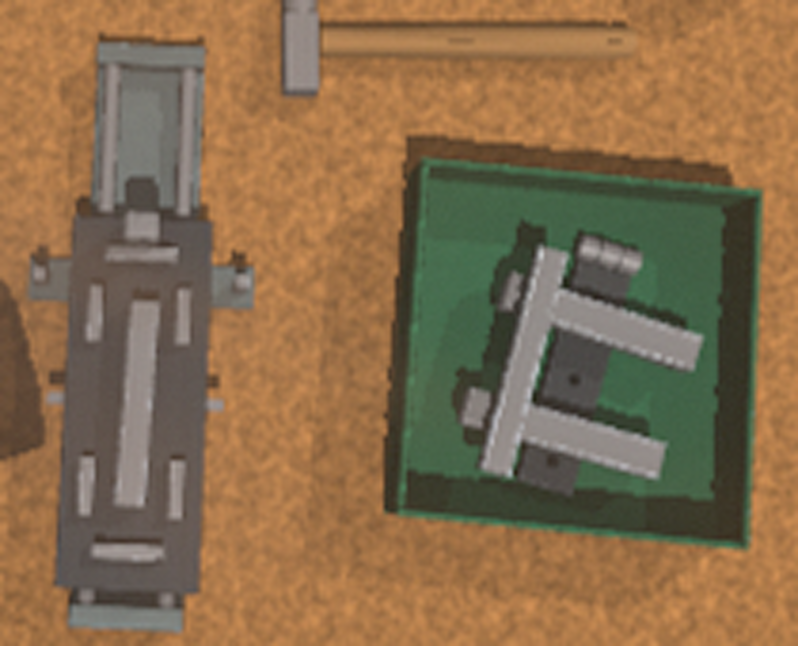

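carry_out --targets '[{"dx": -0.0573, "dy": 0.0012, "dz": 0, "wx": 0, "wy": 0, "wz": 0}, {"dx": -0.0573, "dy": 0.0012, "dz": 0, "wx": 0, "wy": 0, "wz": 0}, {"dx": -0.0573, "dy": 0.0012, "dz": 0, "wx": 0, "wy": 0, "wz": 0}, {"dx": -0.0573, "dy": 0.0012, "dz": 0, "wx": 0, "wy": 0, "wz": 0}, {"dx": -0.0573, "dy": 0.0012, "dz": 0, "wx": 0, "wy": 0, "wz": 0}, {"dx": -0.0573, "dy": 0.0012, "dz": 0, "wx": 0, "wy": 0, "wz": 0}, {"dx": -0.0573, "dy": 0.0012, "dz": 0, "wx": 0, "wy": 0, "wz": 0}, {"dx": -0.0573, "dy": 0.0012, "dz": 0, "wx": 0, "wy": 0, "wz": 0}, {"dx": -0.0573, "dy": 0.0012, "dz": 0, "wx": 0, "wy": 0, "wz": 0}, {"dx": -0.0573, "dy": 0.0012, "dz": 0, "wx": 0, "wy": 0, "wz": 0}, {"dx": -0.0573, "dy": 0.0012, "dz": 0, "wx": 0, "wy": 0, "wz": 0}, {"dx": -0.0573, "dy": 0.0012, "dz": 0, "wx": 0, "wy": 0, "wz": 0}, {"dx": 0, "dy": 0, "dz": 0, "wx": 0, "wy": 0, "wz": -0.14}, {"dx": 0, "dy": 0, "dz": 0, "wx": 0, "wy": 0, "wz": -0.14}, {"dx": 0, "dy": 0, "dz": 0, "wx": 0, "wy": 0, "wz": -0.14}, {"dx": 0, "dy": 0, "dz": 0, "wx": 0, "wy": 0, "wz": -0.14}, {"dx": 0, "dy": 0, "dz": 0, "wx": 0, "wy": 0, "wz": -0.14}, {"dx": 0, "dy": 0, "dz": 0, "wx": 0, "wy": 0, "wz": -0.14}, {"dx": 0, "dy": 0, "dz": 0, "wx": 0, "wy": 0, "wz": -0.14}, {"dx": 0, "dy": 0, "dz": 0, "wx": 0, "wy": 0, "wz": -0.14}]' --hand 45

```text
clock: 16.8
eef_pos: [471.1, -267.7, 153.9]
ee_rot: [-0.811, -3.033, -0.002]
force: [-0.6, -0.1, 1.1]
gripper_width: 39.9
gripper_force: 0.0
```

carry_out --targets '[{"dx": 0, "dy": 0, "dz": 0, "wx": 0, "wy": 0, "wz": -0.108}, {"dx": 0, "dy": 0, "dz": 0.02, "wx": 0, "wy": 0, "wz": -0.108}, {"dx": 0, "dy": 0, "dz": 0.02, "wx": 0, "wy": 0, "wz": 0}, {"dx": 0, "dy": 0, "dz": 0, "wx": 0, "wy": 0, "wz": 0}]'

```text
clock: 17.2
eef_pos: [469.8, -266.7, 120.0]
ee_rot: [-0.473, -3.1, -0.005]
force: [-0.3, 0.0, -0.7]
gripper_width: 39.3
gripper_force: 0.0
```

```bash
python3 - <<'E'
from h import *
plan(474.7,-267.4,44,72.7)
E
```

```text
pos [ 469.8 -266.7  120. ] yaw 72.6 d(frac) [-0.0066  0.0007  0.0949] wz total -0.0009 t 17.2 q6 -2.0
```

carry_out --targets '[{"dx": -0.0064, "dy": 0.0007, "dz": 0.02, "wx": 0, "wy": 0, "wz": 0}, {"dx": 0, "dy": 0, "dz": 0.04, "wx": 0, "wy": 0, "wz": 0}, {"dx": 0, "dy": 0, "dz": 0.02, "wx": 0, "wy": 0, "wz": 0}, {"dx": 0, "dy": 0, "dz": 0.0145, "wx": 0, "wy": 0, "wz": 0}, {"dx": 0, "dy": 0, "dz": 0, "wx": 0, "wy": 0, "wz": 0}]'

```text
clock: 17.7
eef_pos: [475.9, -268.6, 46.0]
ee_rot: [-0.474, -3.103, -0.003]
force: [-0.7, -0.1, 0.3]
gripper_width: 39.5
gripper_force: 0.0
```

carry_out --targets '[{"dx": 0, "dy": 0, "dz": 0, "wx": 0, "wy": 0, "wz": 0}, {"dx": 0, "dy": 0, "dz": 0, "wx": 0, "wy": 0, "wz": 0}, {"dx": 0, "dy": 0, "dz": 0, "wx": 0, "wy": 0, "wz": 0}, {"dx": 0, "dy": 0, "dz": 0, "wx": 0, "wy": 0, "wz": 0}, {"dx": 0, "dy": 0, "dz": 0, "wx": 0, "wy": 0, "wz": 0}, {"dx": 0, "dy": 0, "dz": -0.01, "wx": 0, "wy": 0, "wz": 0}, {"dx": 0, "dy": 0, "dz": -0.03, "wx": 0, "wy": 0, "wz": 0}, {"dx": 0, "dy": 0, "dz": -0.05, "wx": 0, "wy": 0, "wz": 0}, {"dx": 0, "dy": 0, "dz": -0.05, "wx": 0, "wy": 0, "wz": 0}]' --hand 0

```text
clock: 18.6
eef_pos: [476.0, -268.9, 159.9]
ee_rot: [-0.473, -3.103, -0.002]
force: [1.0, -0.4, -0.1]
gripper_width: 19.7
gripper_force: 30.0
```

```bash
python3 - <<'E'
from h import *
tray(15,150)
E
```

```text
pos [ 476.  -268.9  159.9] yaw 72.7 d(frac) [0.1917 0.6628 0.0133] wz total 1.3358 t 18.6 q6 -2.0
```

carry_out --targets '[{"dx": 0.016, "dy": 0.0552, "dz": 0, "wx": 0, "wy": 0, "wz": 0}, {"dx": 0.016, "dy": 0.0552, "dz": 0, "wx": 0, "wy": 0, "wz": 0}, {"dx": 0.016, "dy": 0.0552, "dz": 0, "wx": 0, "wy": 0, "wz": 0}, {"dx": 0.016, "dy": 0.0552, "dz": 0, "wx": 0, "wy": 0, "wz": 0}, {"dx": 0.016, "dy": 0.0552, "dz": 0, "wx": 0, "wy": 0, "wz": 0}, {"dx": 0.016, "dy": 0.0552, "dz": 0, "wx": 0, "wy": 0, "wz": 0}, {"dx": 0.016, "dy": 0.0552, "dz": 0, "wx": 0, "wy": 0, "wz": 0}, {"dx": 0.016, "dy": 0.0552, "dz": 0, "wx": 0, "wy": 0, "wz": 0}, {"dx": 0.016, "dy": 0.0552, "dz": 0, "wx": 0, "wy": 0, "wz": 0}, {"dx": 0.016, "dy": 0.0552, "dz": 0, "wx": 0, "wy": 0, "wz": 0}, {"dx": 0.016, "dy": 0.0552, "dz": 0, "wx": 0, "wy": 0, "wz": 0}, {"dx": 0.016, "dy": 0.0552, "dz": 0, "wx": 0, "wy": 0, "wz": 0}, {"dx": 0, "dy": 0, "dz": 0, "wx": 0, "wy": 0, "wz": 0.14}, {"dx": 0, "dy": 0, "dz": 0, "wx": 0, "wy": 0, "wz": 0.14}, {"dx": 0, "dy": 0, "dz": 0, "wx": 0, "wy": 0, "wz": 0.14}, {"dx": 0, "dy": 0, "dz": 0, "wx": 0, "wy": 0, "wz": 0.14}, {"dx": 0, "dy": 0, "dz": 0, "wx": 0, "wy": 0, "wz": 0.14}, {"dx": 0, "dy": 0, "dz": 0, "wx": 0, "wy": 0, "wz": 0.14}, {"dx": 0, "dy": 0, "dz": 0, "wx": 0, "wy": 0, "wz": 0.14}, {"dx": 0, "dy": 0, "dz": 0, "wx": 0, "wy": 0, "wz": 0.14}]'

```text
clock: 20.6
eef_pos: [488.0, 281.8, 159.2]
ee_rot: [2.12, 2.318, -0.001]
force: [-0.2, -0.2, -1.2]
gripper_width: 19.9
gripper_force: 30.0
```

carry_out --targets '[{"dx": 0, "dy": 0, "dz": 0, "wx": 0, "wy": 0, "wz": 0.108}, {"dx": 0, "dy": 0, "dz": 0.02, "wx": 0, "wy": 0, "wz": 0.108}, {"dx": 0, "dy": 0, "dz": 0.05, "wx": 0, "wy": 0, "wz": 0}, {"dx": 0, "dy": 0, "dz": 0.02, "wx": 0, "wy": 0, "wz": 0}, {"dx": 0, "dy": 0, "dz": 0, "wx": 0, "wy": 0, "wz": 0}]'

```text
clock: 21.1
eef_pos: [485.7, 281.1, 84.3]
ee_rot: [-2.36, -2.07, 0.01]
force: [-0.1, 0.4, -0.4]
gripper_width: 19.2
gripper_force: 30.0
```

```bash
python3 - <<'E'
from h import *
tray(15,16)
E
```

```text
pos [485.7 281.1  84.3] yaw -7.5 d(frac) [0.0029 0.0026 0.0854] wz total -0.0001 t 21.1 q6 0.44
```

carry_out --targets '[{"dx": 0.002, "dy": 0.0015, "dz": 0.04, "wx": 0, "wy": 0, "wz": 0}, {"dx": 0, "dy": 0, "dz": 0.03, "wx": 0, "wy": 0, "wz": 0}, {"dx": 0, "dy": 0, "dz": 0.015, "wx": 0, "wy": 0, "wz": 0}, {"dx": 0, "dy": 0, "dz": 0, "wx": 0, "wy": 0, "wz": 0}]'

```text
clock: 21.5
eef_pos: [488.9, 283.3, 18.6]
ee_rot: [-2.361, -2.071, 0.003]
force: [-0.0, -0.2, -2.0]
gripper_width: 19.1
gripper_force: 30.0
```

carry_out --targets '[{"dx": 0, "dy": 0, "dz": 0, "wx": 0, "wy": 0, "wz": 0}, {"dx": 0, "dy": 0, "dz": 0, "wx": 0, "wy": 0, "wz": 0}, {"dx": 0, "dy": 0, "dz": 0, "wx": 0, "wy": 0, "wz": 0}, {"dx": 0, "dy": 0, "dz": -0.02, "wx": 0, "wy": 0, "wz": 0}, {"dx": 0, "dy": 0, "dz": -0.05, "wx": 0, "wy": 0, "wz": 0}, {"dx": 0, "dy": 0, "dz": -0.06, "wx": 0, "wy": 0, "wz": 0}, {"dx": 0, "dy": 0, "dz": -0.04, "wx": 0, "wy": 0, "wz": 0}, {"dx": 0, "dy": 0, "dz": 0, "wx": 0, "wy": 0, "wz": 0}]' --hand 33

```text
clock: 22.3
eef_pos: [493.4, 285.0, 162.9]
ee_rot: [2.358, 2.068, 0.018]
force: [0.5, -0.4, -0.6]
gripper_width: 29.4
gripper_force: 0.0
```

```bash
python3 - <<'E'
from h import *
s=snap('top'); crop(s,160,140,490,310,2.4,'c4.png')
plan(451.4,1.3,150,85.3)
E
```

```text
pos [491.8 284.4 159.9] yaw -7.5 d(frac) [-0.3575 -0.004   0.0111] wz total 1.4534 t 22.35 q6 0.45
```

View pics/c4.png

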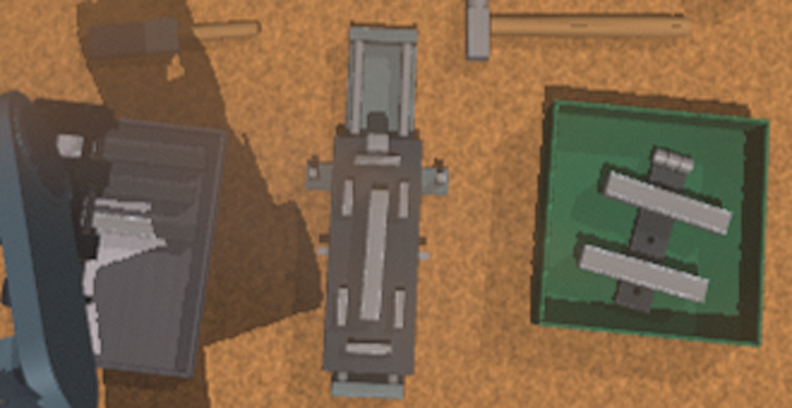

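carry_out --targets '[{"dx": -0.0596, "dy": -0.0007, "dz": 0, "wx": 0, "wy": 0, "wz": 0}, {"dx": -0.0596, "dy": -0.0007, "dz": 0, "wx": 0, "wy": 0, "wz": 0}, {"dx": -0.0596, "dy": -0.0007, "dz": 0, "wx": 0, "wy": 0, "wz": 0}, {"dx": -0.0596, "dy": -0.0007, "dz": 0, "wx": 0, "wy": 0, "wz": 0}, {"dx": -0.0596, "dy": -0.0007, "dz": 0, "wx": 0, "wy": 0, "wz": 0}, {"dx": -0.0596, "dy": -0.0007, "dz": 0, "wx": 0, "wy": 0, "wz": 0}, {"dx": 0, "dy": 0, "dz": 0, "wx": 0, "wy": 0, "wz": 0.14}, {"dx": 0, "dy": 0, "dz": 0, "wx": 0, "wy": 0, "wz": 0.14}, {"dx": 0, "dy": 0, "dz": 0, "wx": 0, "wy": 0, "wz": 0.14}, {"dx": 0, "dy": 0, "dz": 0, "wx": 0, "wy": 0, "wz": 0.14}, {"dx": 0, "dy": 0, "dz": 0, "wx": 0, "wy": 0, "wz": 0.14}, {"dx": 0, "dy": 0, "dz": 0, "wx": 0, "wy": 0, "wz": 0.14}, {"dx": 0, "dy": 0, "dz": 0, "wx": 0, "wy": 0, "wz": 0.14}, {"dx": 0, "dy": 0, "dz": 0, "wx": 0, "wy": 0, "wz": 0.14}, {"dx": 0, "dy": 0, "dz": 0, "wx": 0, "wy": 0, "wz": 0.14}, {"dx": 0, "dy": 0, "dz": 0, "wx": 0, "wy": 0, "wz": 0.14}, {"dx": 0, "dy": 0, "dz": 0.02, "wx": 0, "wy": 0, "wz": 0.053}, {"dx": 0, "dy": 0, "dz": 0.02, "wx": 0, "wy": 0, "wz": 0}, {"dx": 0, "dy": 0, "dz": 0, "wx": 0, "wy": 0, "wz": 0}]' --hand 36

```text
clock: 24.25
eef_pos: [446.4, 1.1, 120.8]
ee_rot: [-3.138, 0.128, 0.009]
force: [-0.2, -0.1, -0.3]
gripper_width: 32.1
gripper_force: 0.0
```

```bash
python3 - <<'E'
from h import *
plan(451.4,1.3,47,85.3)
E
```

```text
pos [446.4   1.1 120.8] yaw -94.7 d(frac) [ 0.0067 -0.0007  0.0922] wz total 0.0003 t 24.25 q6 1.39
```

carry_out --targets '[{"dx": 0.006, "dy": -0.0007, "dz": 0.02, "wx": 0, "wy": 0, "wz": 0}, {"dx": 0, "dy": 0, "dz": 0.04, "wx": 0, "wy": 0, "wz": 0}, {"dx": 0, "dy": 0, "dz": 0.02, "wx": 0, "wy": 0, "wz": 0}, {"dx": 0, "dy": 0, "dz": 0.0115, "wx": 0, "wy": 0, "wz": 0}, {"dx": 0, "dy": 0, "dz": 0, "wx": 0, "wy": 0, "wz": 0}]'

```text
clock: 24.75
eef_pos: [452.9, 0.8, 49.3]
ee_rot: [-3.138, 0.128, 0.004]
force: [-0.2, -0.1, -0.6]
gripper_width: 31.7
gripper_force: 0.0
```

carry_out --targets '[{"dx": 0, "dy": 0, "dz": 0, "wx": 0, "wy": 0, "wz": 0}, {"dx": 0, "dy": 0, "dz": 0, "wx": 0, "wy": 0, "wz": 0}, {"dx": 0, "dy": 0, "dz": 0, "wx": 0, "wy": 0, "wz": 0}, {"dx": 0, "dy": 0, "dz": 0, "wx": 0, "wy": 0, "wz": 0}, {"dx": 0, "dy": 0, "dz": 0, "wx": 0, "wy": 0, "wz": 0}, {"dx": 0, "dy": 0, "dz": -0.01, "wx": 0, "wy": 0, "wz": 0}, {"dx": 0, "dy": 0, "dz": -0.03, "wx": 0, "wy": 0, "wz": 0}, {"dx": 0, "dy": 0, "dz": -0.05, "wx": 0, "wy": 0, "wz": 0}, {"dx": 0, "dy": 0, "dz": -0.05, "wx": 0, "wy": 0, "wz": 0}]' --hand 0

```text
clock: 25.65
eef_pos: [452.7, 0.8, 163.0]
ee_rot: [-3.139, 0.128, 0.003]
force: [1.8, -0.7, -0.1]
gripper_width: 19.6
gripper_force: 30.0
```

```bash
python3 - <<'E'
from h import *
tray(-27,150)
E
```

```text
pos [452.7   0.8 163. ] yaw -94.7 d(frac) [-0.0377 -0.3576  0.0165] wz total -1.4531 t 25.65 q6 1.39
```

carry_out --targets '[{"dx": -0.0063, "dy": -0.0596, "dz": 0, "wx": 0, "wy": 0, "wz": 0}, {"dx": -0.0063, "dy": -0.0596, "dz": 0, "wx": 0, "wy": 0, "wz": 0}, {"dx": -0.0063, "dy": -0.0596, "dz": 0, "wx": 0, "wy": 0, "wz": 0}, {"dx": -0.0063, "dy": -0.0596, "dz": 0, "wx": 0, "wy": 0, "wz": 0}, {"dx": -0.0063, "dy": -0.0596, "dz": 0, "wx": 0, "wy": 0, "wz": 0}, {"dx": -0.0063, "dy": -0.0596, "dz": 0, "wx": 0, "wy": 0, "wz": 0}, {"dx": 0, "dy": 0, "dz": 0, "wx": 0, "wy": 0, "wz": -0.14}, {"dx": 0, "dy": 0, "dz": 0, "wx": 0, "wy": 0, "wz": -0.14}, {"dx": 0, "dy": 0, "dz": 0, "wx": 0, "wy": 0, "wz": -0.14}, {"dx": 0, "dy": 0, "dz": 0, "wx": 0, "wy": 0, "wz": -0.14}, {"dx": 0, "dy": 0, "dz": 0, "wx": 0, "wy": 0, "wz": -0.14}, {"dx": 0, "dy": 0, "dz": 0, "wx": 0, "wy": 0, "wz": -0.14}, {"dx": 0, "dy": 0, "dz": 0, "wx": 0, "wy": 0, "wz": -0.14}, {"dx": 0, "dy": 0, "dz": 0, "wx": 0, "wy": 0, "wz": -0.14}, {"dx": 0, "dy": 0, "dz": 0, "wx": 0, "wy": 0, "wz": -0.14}, {"dx": 0, "dy": 0, "dz": 0, "wx": 0, "wy": 0, "wz": -0.14}, {"dx": 0, "dy": 0, "dz": 0.02, "wx": 0, "wy": 0, "wz": -0.053}, {"dx": 0, "dy": 0, "dz": 0.05, "wx": 0, "wy": 0, "wz": 0}, {"dx": 0, "dy": 0, "dz": 0.02, "wx": 0, "wy": 0, "wz": 0}, {"dx": 0, "dy": 0, "dz": 0, "wx": 0, "wy": 0, "wz": 0}]'

```text
clock: 27.65
eef_pos: [444.5, 287.2, 87.4]
ee_rot: [-2.36, -2.07, 0.009]
force: [0.0, -0.5, -1.0]
gripper_width: 19.6
gripper_force: 30.0
```

```bash
python3 - <<'E'
from h import *
tray(-27,16)
E
```

```text
pos [444.5 287.2  87.4] yaw -7.5 d(frac) [0.0021 0.0022 0.0893] wz total -0.0001 t 27.65 q6 0.48
```

carry_out --targets '[{"dx": 0.0015, "dy": 0.0013, "dz": 0.04, "wx": 0, "wy": 0, "wz": 0}, {"dx": 0, "dy": 0, "dz": 0.03, "wx": 0, "wy": 0, "wz": 0}, {"dx": 0, "dy": 0, "dz": 0.019, "wx": 0, "wy": 0, "wz": 0}, {"dx": 0, "dy": 0, "dz": 0, "wx": 0, "wy": 0, "wz": 0}]'

```text
clock: 28.05
eef_pos: [447.2, 288.8, 17.8]
ee_rot: [-2.361, -2.071, 0.004]
force: [-1.3, 0.0, -1.6]
gripper_width: 19.9
gripper_force: 30.0
```

carry_out --targets '[{"dx": 0, "dy": 0, "dz": 0, "wx": 0, "wy": 0, "wz": 0}, {"dx": 0, "dy": 0, "dz": 0, "wx": 0, "wy": 0, "wz": 0}, {"dx": 0, "dy": 0, "dz": 0, "wx": 0, "wy": 0, "wz": 0}, {"dx": 0, "dy": 0, "dz": -0.02, "wx": 0, "wy": 0, "wz": 0}, {"dx": 0, "dy": 0, "dz": -0.05, "wx": 0, "wy": 0, "wz": 0}, {"dx": 0, "dy": 0, "dz": -0.06, "wx": 0, "wy": 0, "wz": 0}, {"dx": 0, "dy": 0, "dz": -0.04, "wx": 0, "wy": 0, "wz": 0}, {"dx": 0, "dy": 0, "dz": 0, "wx": 0, "wy": 0, "wz": 0}]' --hand 34

```text
clock: 28.85
eef_pos: [451.9, 290.7, 161.4]
ee_rot: [2.359, 2.069, 0.017]
force: [0.0, 0.7, 0.3]
gripper_width: 29.5
gripper_force: 0.0
```

```bash
cat >> h.py <<'E'
def bars(s,x0,y0,x1,y1,z,thr=105):
    im=np.asarray(s['pixels'])[y0:y1,x0:x1]; hsv=cv2.cvtColor(cv2.resize(im,None,fx=4,fy=4,interpolation=cv2.INTER_CUBIC),cv2.COLOR_RGB2HSV)
    m=((hsv[...,1]<60)&(hsv[...,2]>thr)).astype(np.uint8)
    for c in cv2.findContours(m,cv2.RETR_EXTERNAL,cv2.CHAIN_APPROX_NONE)[0]:
        if cv2.contourArea(c)<1000: continue
        b=cv2.boxPoints(cv2.minAreaRect(c)); b=(b+.5)/4-.5+[x0,y0]
        P=np.array([ray(s,*q,z)[:2] for q in b]); e=[P[1]-P[0],P[2]-P[1]]; e.sort(key=np.linalg.norm)
        print('bar',P.mean(0).round(1),'size',[np.linalg.norm(v).round(1) for v in e],'dir',np.degrees(np.arctan2(e[1][1],e[1][0])).round(1)%180,'px',b.mean(0).round(1))
E
python3 - <<'E'
from h import *
s=snap('top'); crop(s,380,175,490,295,5,'c5.png')
bars(s,392,190,475,280,40)
plan(503.7,-322.6,150,-18)
E
```

```text
bar [ 424.7 -295.7] size [np.float64(29.5), np.float64(143.4)] dir 73.0 px [428.2 253.8]
bar [ 503.  -327.6] size [np.float64(29.5), np.float64(143.1)] dir 69.5 px [438.3 224.1]
bar [ 549.1 -336.4] size [np.float64(16.4), np.float64(45.2)] dir 69.3 px [440.4 206.9]
pos [450.3 290.1 158.6] yaw -7.5 d(frac) [-0.7507  0.166   0.0092] wz total 0.1751 t 28.9 q6 0.48
```

View pics/c5.png

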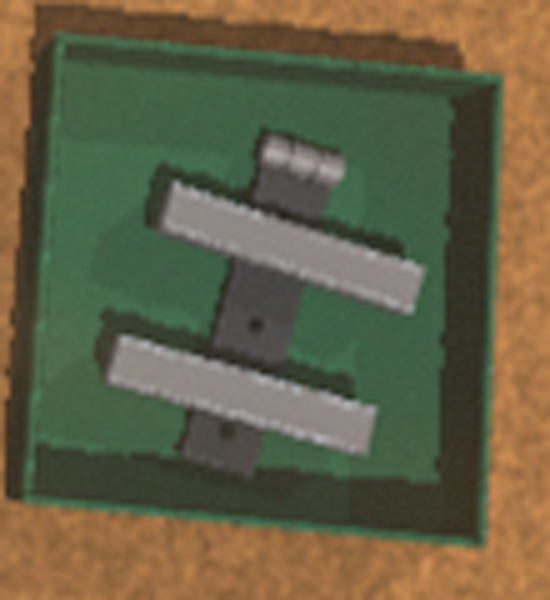

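carry_out --targets '[{"dx": -0.0582, "dy": 0.0128, "dz": 0, "wx": 0, "wy": 0, "wz": 0}, {"dx": -0.0582, "dy": 0.0128, "dz": 0, "wx": 0, "wy": 0, "wz": 0}, {"dx": -0.0582, "dy": 0.0128, "dz": 0, "wx": 0, "wy": 0, "wz": 0}, {"dx": -0.0582, "dy": 0.0128, "dz": 0, "wx": 0, "wy": 0, "wz": 0}, {"dx": -0.0582, "dy": 0.0128, "dz": 0, "wx": 0, "wy": 0, "wz": 0}, {"dx": -0.0582, "dy": 0.0128, "dz": 0, "wx": 0, "wy": 0, "wz": 0}, {"dx": -0.0582, "dy": 0.0128, "dz": 0, "wx": 0, "wy": 0, "wz": 0}, {"dx": -0.0582, "dy": 0.0128, "dz": 0, "wx": 0, "wy": 0, "wz": 0}, {"dx": -0.0582, "dy": 0.0128, "dz": 0, "wx": 0, "wy": 0, "wz": 0}, {"dx": -0.0582, "dy": 0.0128, "dz": 0, "wx": 0, "wy": 0, "wz": 0}, {"dx": -0.0582, "dy": 0.0128, "dz": 0, "wx": 0, "wy": 0, "wz": 0}, {"dx": -0.0582, "dy": 0.0128, "dz": 0, "wx": 0, "wy": 0, "wz": 0}, {"dx": -0.0582, "dy": 0.0128, "dz": 0, "wx": 0, "wy": 0, "wz": 0}, {"dx": 0, "dy": 0, "dz": 0, "wx": 0, "wy": 0, "wz": 0.1}, {"dx": 0, "dy": 0, "dz": 0.02, "wx": 0, "wy": 0, "wz": 0.1}, {"dx": 0, "dy": 0, "dz": 0.04, "wx": 0, "wy": 0, "wz": 0}, {"dx": 0, "dy": 0, "dz": 0.02, "wx": 0, "wy": 0, "wz": 0}, {"dx": 0, "dy": 0, "dz": 0, "wx": 0, "wy": 0, "wz": 0}]' --hand 45

```text
clock: 30.7
eef_pos: [498.9, -326.1, 87.0]
ee_rot: [-2.559, -1.809, 0.002]
force: [-0.7, -0.8, -0.1]
gripper_width: 39.5
gripper_force: 0.0
```

```bash
python3 - <<'E'
from h import *
plan(503,-326,20,-19.5)
E
```

```text
pos [ 498.9 -326.1   87. ] yaw -19.5 d(frac) [0.0016 0.0053 0.0837] wz total 0.0002 t 30.7 q6 -0.44
```

carry_out --targets '[{"dx": 0.0016, "dy": 0.0046, "dz": 0.02, "wx": 0, "wy": 0, "wz": 0}, {"dx": 0, "dy": 0, "dz": 0.035, "wx": 0, "wy": 0, "wz": 0}, {"dx": 0, "dy": 0, "dz": 0.02, "wx": 0, "wy": 0, "wz": 0}, {"dx": 0, "dy": 0, "dz": 0.008, "wx": 0, "wy": 0, "wz": 0}, {"dx": 0, "dy": 0, "dz": 0, "wx": 0, "wy": 0, "wz": 0}]'

```text
clock: 31.2
eef_pos: [504.8, -327.9, 23.7]
ee_rot: [-2.564, -1.812, 0.0]
force: [0.7, 0.6, 0.6]
gripper_width: 40.0
gripper_force: 0.0
```

carry_out --targets '[{"dx": 0, "dy": 0, "dz": 0, "wx": 0, "wy": 0, "wz": 0}, {"dx": 0, "dy": 0, "dz": 0, "wx": 0, "wy": 0, "wz": 0}, {"dx": 0, "dy": 0, "dz": 0, "wx": 0, "wy": 0, "wz": 0}, {"dx": 0, "dy": 0, "dz": 0, "wx": 0, "wy": 0, "wz": 0}, {"dx": 0, "dy": 0, "dz": 0, "wx": 0, "wy": 0, "wz": 0}, {"dx": 0, "dy": 0, "dz": -0.01, "wx": 0, "wy": 0, "wz": 0}, {"dx": 0, "dy": 0, "dz": -0.03, "wx": 0, "wy": 0, "wz": 0}, {"dx": 0, "dy": 0, "dz": -0.05, "wx": 0, "wy": 0, "wz": 0}, {"dx": 0, "dy": 0, "dz": -0.05, "wx": 0, "wy": 0, "wz": 0}, {"dx": 0, "dy": 0, "dz": -0.03, "wx": 0, "wy": 0, "wz": 0}]' --hand 0

```text
clock: 32.2
eef_pos: [505.9, -328.9, 164.0]
ee_rot: [2.563, 1.811, 0.001]
force: [-0.5, 0.2, -2.4]
gripper_width: 25.0
gripper_force: 30.0
```

```bash
python3 - <<'E'
from h import *
tray(-71,150)
E
```

```text
pos [ 505.9 -328.9  164. ] yaw -19.5 d(frac) [ 0.6911 -0.382   0.0152] wz total -0.2 t 32.2 q6 -0.43
```

carry_out --targets '[{"dx": 0.0532, "dy": -0.0294, "dz": 0, "wx": 0, "wy": 0, "wz": 0}, {"dx": 0.0532, "dy": -0.0294, "dz": 0, "wx": 0, "wy": 0, "wz": 0}, {"dx": 0.0532, "dy": -0.0294, "dz": 0, "wx": 0, "wy": 0, "wz": 0}, {"dx": 0.0532, "dy": -0.0294, "dz": 0, "wx": 0, "wy": 0, "wz": 0}, {"dx": 0.0532, "dy": -0.0294, "dz": 0, "wx": 0, "wy": 0, "wz": 0}, {"dx": 0.0532, "dy": -0.0294, "dz": 0, "wx": 0, "wy": 0, "wz": 0}, {"dx": 0.0532, "dy": -0.0294, "dz": 0, "wx": 0, "wy": 0, "wz": 0}, {"dx": 0.0532, "dy": -0.0294, "dz": 0, "wx": 0, "wy": 0, "wz": 0}, {"dx": 0.0532, "dy": -0.0294, "dz": 0, "wx": 0, "wy": 0, "wz": 0}, {"dx": 0.0532, "dy": -0.0294, "dz": 0, "wx": 0, "wy": 0, "wz": 0}, {"dx": 0.0532, "dy": -0.0294, "dz": 0, "wx": 0, "wy": 0, "wz": 0}, {"dx": 0.0532, "dy": -0.0294, "dz": 0, "wx": 0, "wy": 0, "wz": 0}, {"dx": 0.0532, "dy": -0.0294, "dz": 0, "wx": 0, "wy": 0, "wz": 0}, {"dx": 0, "dy": 0, "dz": 0, "wx": 0, "wy": 0, "wz": -0.1}, {"dx": 0, "dy": 0, "dz": 0.02, "wx": 0, "wy": 0, "wz": -0.1}, {"dx": 0, "dy": 0, "dz": 0.05, "wx": 0, "wy": 0, "wz": 0}, {"dx": 0, "dy": 0, "dz": 0.02, "wx": 0, "wy": 0, "wz": 0}, {"dx": 0, "dy": 0, "dz": 0, "wx": 0, "wy": 0, "wz": 0}, {"dx": 0, "dy": 0, "dz": 0, "wx": 0, "wy": 0, "wz": 0}]'

```text
clock: 34.1
eef_pos: [401.6, 295.4, 88.9]
ee_rot: [-2.362, -2.071, 0.0]
force: [0.2, 0.0, -1.8]
gripper_width: 24.7
gripper_force: 30.0
```

```bash
python3 - <<'E'
from h import *
tray(-71,18)
E
```

```text
pos [401.6 295.4  88.9] yaw -7.5 d(frac) [-0.0014  0.0012  0.0886] wz total -0.0001 t 34.1 q6 0.53
```

carry_out --targets '[{"dx": -0.0014, "dy": 0.001, "dz": 0.04, "wx": 0, "wy": 0, "wz": 0}, {"dx": 0, "dy": 0, "dz": 0.03, "wx": 0, "wy": 0, "wz": 0}, {"dx": 0, "dy": 0, "dz": 0.0186, "wx": 0, "wy": 0, "wz": 0}, {"dx": 0, "dy": 0, "dz": 0, "wx": 0, "wy": 0, "wz": 0}]'

```text
clock: 34.5
eef_pos: [401.9, 293.9, 17.3]
ee_rot: [-2.362, -2.071, 0.002]
force: [0.6, -0.4, -1.6]
gripper_width: 24.8
gripper_force: 30.0
```

carry_out --targets '[{"dx": 0, "dy": 0, "dz": 0, "wx": 0, "wy": 0, "wz": 0}, {"dx": 0, "dy": 0, "dz": 0, "wx": 0, "wy": 0, "wz": 0}, {"dx": 0, "dy": 0, "dz": 0, "wx": 0, "wy": 0, "wz": 0}, {"dx": 0, "dy": 0, "dz": -0.02, "wx": 0, "wy": 0, "wz": 0}, {"dx": 0, "dy": 0, "dz": -0.05, "wx": 0, "wy": 0, "wz": 0}, {"dx": 0, "dy": 0, "dz": -0.06, "wx": 0, "wy": 0, "wz": 0}, {"dx": 0, "dy": 0, "dz": -0.04, "wx": 0, "wy": 0, "wz": 0}, {"dx": 0, "dy": 0, "dz": 0, "wx": 0, "wy": 0, "wz": 0}]' --hand 38

```text
clock: 35.3
eef_pos: [405.8, 295.8, 159.9]
ee_rot: [2.359, 2.069, 0.017]
force: [0.9, -0.2, 0.0]
gripper_width: 33.3
gripper_force: 0.0
```

```bash
python3 - <<'E'
from h import *
s=snap('top')
bars(s,392,190,475,280,40)
plan(424.7,-295.7,150,-17)
E
```

```text
bar [ 424.8 -295.7] size [np.float64(29.2), np.float64(143.0)] dir 73.0 px [428.2 253.7]
bar [ 549.3 -336.4] size [np.float64(15.5), np.float64(45.2)] dir 69.3 px [440.4 206.8]
pos [404.3 295.1 157.1] yaw -7.5 d(frac) [-0.7289  0.1216  0.007 ] wz total 0.1584 t 35.35 q6 0.52
```

carry_out --targets '[{"dx": -0.0607, "dy": 0.0101, "dz": 0, "wx": 0, "wy": 0, "wz": 0}, {"dx": -0.0607, "dy": 0.0101, "dz": 0, "wx": 0, "wy": 0, "wz": 0}, {"dx": -0.0607, "dy": 0.0101, "dz": 0, "wx": 0, "wy": 0, "wz": 0}, {"dx": -0.0607, "dy": 0.0101, "dz": 0, "wx": 0, "wy": 0, "wz": 0}, {"dx": -0.0607, "dy": 0.0101, "dz": 0, "wx": 0, "wy": 0, "wz": 0}, {"dx": -0.0607, "dy": 0.0101, "dz": 0, "wx": 0, "wy": 0, "wz": 0}, {"dx": -0.0607, "dy": 0.0101, "dz": 0, "wx": 0, "wy": 0, "wz": 0}, {"dx": -0.0607, "dy": 0.0101, "dz": 0, "wx": 0, "wy": 0, "wz": 0}, {"dx": -0.0607, "dy": 0.0101, "dz": 0, "wx": 0, "wy": 0, "wz": 0}, {"dx": -0.0607, "dy": 0.0101, "dz": 0, "wx": 0, "wy": 0, "wz": 0}, {"dx": -0.0607, "dy": 0.0101, "dz": 0, "wx": 0, "wy": 0, "wz": 0}, {"dx": -0.0607, "dy": 0.0101, "dz": 0, "wx": 0, "wy": 0, "wz": 0}, {"dx": 0, "dy": 0, "dz": 0, "wx": 0, "wy": 0, "wz": 0.08}, {"dx": 0, "dy": 0, "dz": 0.02, "wx": 0, "wy": 0, "wz": 0.08}, {"dx": 0, "dy": 0, "dz": 0.04, "wx": 0, "wy": 0, "wz": 0}, {"dx": 0, "dy": 0, "dz": 0.02, "wx": 0, "wy": 0, "wz": 0}, {"dx": 0, "dy": 0, "dz": 0, "wx": 0, "wy": 0, "wz": 0}, {"dx": 0, "dy": 0, "dz": 0, "wx": 0, "wy": 0, "wz": 0}]' --hand 45

```text
clock: 37.15
eef_pos: [421.8, -295.8, 89.0]
ee_rot: [-2.526, -1.865, 0.0]
force: [-0.4, -0.1, -0.3]
gripper_width: 40.0
gripper_force: 0.0
```

```bash
python3 - <<'E'
from h import *
plan(424.7,-295.7,22,-17)
E
```

```text
pos [ 421.8 -295.8   89. ] yaw -17.1 d(frac) [0.0011 0.0036 0.0838] wz total -0.0018 t 37.15 q6 -0.54
```

carry_out --targets '[{"dx": 0.0011, "dy": 0.0036, "dz": 0.02, "wx": 0, "wy": 0, "wz": 0}, {"dx": 0, "dy": 0, "dz": 0.035, "wx": 0, "wy": 0, "wz": 0}, {"dx": 0, "dy": 0, "dz": 0.02, "wx": 0, "wy": 0, "wz": 0}, {"dx": 0, "dy": 0, "dz": 0.009, "wx": 0, "wy": 0, "wz": 0}, {"dx": 0, "dy": 0, "dz": 0, "wx": 0, "wy": 0, "wz": 0}]'

```text
clock: 37.65
eef_pos: [425.3, -296.2, 22.4]
ee_rot: [-2.527, -1.866, 0.0]
force: [0.5, -0.6, 0.0]
gripper_width: 39.6
gripper_force: 0.0
```

carry_out --targets '[{"dx": 0, "dy": 0, "dz": 0, "wx": 0, "wy": 0, "wz": 0}, {"dx": 0, "dy": 0, "dz": 0, "wx": 0, "wy": 0, "wz": 0}, {"dx": 0, "dy": 0, "dz": 0, "wx": 0, "wy": 0, "wz": 0}, {"dx": 0, "dy": 0, "dz": 0, "wx": 0, "wy": 0, "wz": 0}, {"dx": 0, "dy": 0, "dz": 0, "wx": 0, "wy": 0, "wz": 0}, {"dx": 0, "dy": 0, "dz": -0.01, "wx": 0, "wy": 0, "wz": 0}, {"dx": 0, "dy": 0, "dz": -0.03, "wx": 0, "wy": 0, "wz": 0}, {"dx": 0, "dy": 0, "dz": -0.05, "wx": 0, "wy": 0, "wz": 0}, {"dx": 0, "dy": 0, "dz": -0.05, "wx": 0, "wy": 0, "wz": 0}, {"dx": 0, "dy": 0, "dz": -0.03, "wx": 0, "wy": 0, "wz": 0}]' --hand 0

```text
clock: 38.65
eef_pos: [426.0, -297.0, 161.9]
ee_rot: [2.524, 1.864, 0.001]
force: [-0.4, -0.9, -0.6]
gripper_width: 24.9
gripper_force: 30.0
```

```bash
python3 - <<'E'
from h import *
tray(-110,150)
s=snap('top'); crop(s,160,170,270,310,4.2,'c6.png')
bars(s,165,185,252,297,25,140)
E
```

```text
pos [ 426.  -297.   161.9] yaw -17.1 d(frac) [ 0.6895 -0.2935  0.0126] wz total -0.1599 t 38.65 q6 -0.54
bar [474.5 297.7] size [np.float64(185.9), np.float64(290.1)] dir 171.9 px [206.3 240.7]
```

View pics/c6.png

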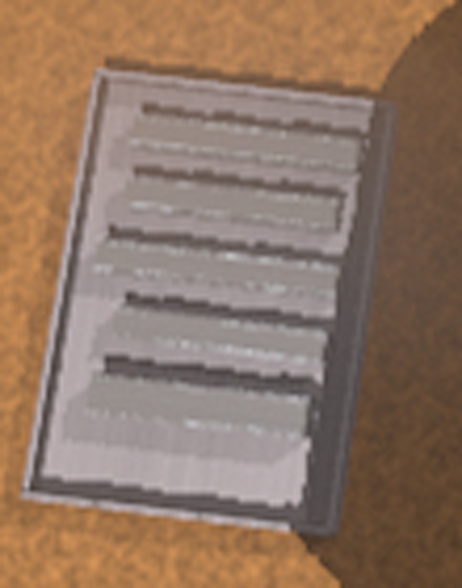

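carry_out --targets '[{"dx": 0.053, "dy": -0.0223, "dz": 0, "wx": 0, "wy": 0, "wz": 0}, {"dx": 0.053, "dy": -0.0223, "dz": 0, "wx": 0, "wy": 0, "wz": 0}, {"dx": 0.053, "dy": -0.0223, "dz": 0, "wx": 0, "wy": 0, "wz": 0}, {"dx": 0.053, "dy": -0.0223, "dz": 0, "wx": 0, "wy": 0, "wz": 0}, {"dx": 0.053, "dy": -0.0223, "dz": 0, "wx": 0, "wy": 0, "wz": 0}, {"dx": 0.053, "dy": -0.0223, "dz": 0, "wx": 0, "wy": 0, "wz": 0}, {"dx": 0.053, "dy": -0.0223, "dz": 0, "wx": 0, "wy": 0, "wz": 0}, {"dx": 0.053, "dy": -0.0223, "dz": 0, "wx": 0, "wy": 0, "wz": 0}, {"dx": 0.053, "dy": -0.0223, "dz": 0, "wx": 0, "wy": 0, "wz": 0}, {"dx": 0.053, "dy": -0.0223, "dz": 0, "wx": 0, "wy": 0, "wz": 0}, {"dx": 0.053, "dy": -0.0223, "dz": 0, "wx": 0, "wy": 0, "wz": 0}, {"dx": 0.053, "dy": -0.0223, "dz": 0, "wx": 0, "wy": 0, "wz": 0}, {"dx": 0.053, "dy": -0.0223, "dz": 0, "wx": 0, "wy": 0, "wz": 0}, {"dx": 0, "dy": 0, "dz": 0, "wx": 0, "wy": 0, "wz": -0.08}, {"dx": 0, "dy": 0, "dz": 0.02, "wx": 0, "wy": 0, "wz": -0.08}, {"dx": 0, "dy": 0, "dz": 0.05, "wx": 0, "wy": 0, "wz": 0}, {"dx": 0, "dy": 0, "dz": 0.02, "wx": 0, "wy": 0, "wz": 0}, {"dx": 0, "dy": 0, "dz": 0, "wx": 0, "wy": 0, "wz": 0}, {"dx": 0, "dy": 0, "dz": 0, "wx": 0, "wy": 0, "wz": 0}]'

```text
clock: 40.6
eef_pos: [365.5, 298.7, 86.4]
ee_rot: [-2.362, -2.071, 0.001]
force: [0.9, -0.4, -1.7]
gripper_width: 24.4
gripper_force: 30.0
```

```bash
python3 - <<'E'
from h import *
tray(-107,33)
E
```

```text
pos [365.5 298.7  86.4] yaw -7.5 d(frac) [0.0004 0.0016 0.0667] wz total -0.0001 t 40.6 q6 0.56
```

carry_out --targets '[{"dx": 0, "dy": 0.0012, "dz": 0.03, "wx": 0, "wy": 0, "wz": 0}, {"dx": 0, "dy": 0, "dz": 0.025, "wx": 0, "wy": 0, "wz": 0}, {"dx": 0, "dy": 0, "dz": 0.0117, "wx": 0, "wy": 0, "wz": 0}, {"dx": 0, "dy": 0, "dz": 0, "wx": 0, "wy": 0, "wz": 0}, {"dx": 0, "dy": 0, "dz": 0, "wx": 0, "wy": 0, "wz": 0}]'

```text
clock: 41.1
eef_pos: [367.4, 299.0, 34.1]
ee_rot: [2.362, 2.071, 0.002]
force: [-0.3, 0.1, -1.9]
gripper_width: 25.0
gripper_force: 30.0
```

carry_out --targets '[{"dx": 0, "dy": 0, "dz": 0, "wx": 0, "wy": 0, "wz": 0}, {"dx": 0, "dy": 0, "dz": 0, "wx": 0, "wy": 0, "wz": 0}, {"dx": 0, "dy": 0, "dz": 0, "wx": 0, "wy": 0, "wz": 0}, {"dx": 0, "dy": 0, "dz": -0.02, "wx": 0, "wy": 0, "wz": 0}, {"dx": 0, "dy": 0, "dz": -0.05, "wx": 0, "wy": 0, "wz": 0}, {"dx": 0, "dy": 0, "dz": -0.06, "wx": 0, "wy": 0, "wz": 0}, {"dx": 0, "dy": 0, "dz": -0.02, "wx": 0, "wy": 0, "wz": 0}, {"dx": 0, "dy": 0, "dz": 0, "wx": 0, "wy": 0, "wz": 0}]' --hand 38

```text
clock: 41.9
eef_pos: [368.8, 299.8, 156.5]
ee_rot: [2.36, 2.07, 0.011]
force: [1.1, -0.5, -0.3]
gripper_width: 33.8
gripper_force: 0.0
```

```bash
python3 - <<'E'
from h import *
s=snap('top')
# hinge: strap = dark grey low saturation in bin; barrel = bright
x0,y0,x1,y1=392,190,472,275
im=np.asarray(s['pixels'])[y0:y1,x0:x1]; h=cv2.cvtColor(cv2.resize(im,None,fx=4,fy=4,interpolation=cv2.INTER_CUBIC),cv2.COLOR_RGB2HSV)
m=((h[...,1]<70)&(h[...,2]>45)).astype(np.uint8)
for c in cv2.findContours(m,cv2.RETR_EXTERNAL,cv2.CHAIN_APPROX_NONE)[0]:
    if cv2.contourArea(c)<800: continue
    b=(cv2.boxPoints(cv2.minAreaRect(c))+.5)/4-.5+[x0,y0]
    P=np.array([ray(s,*q,15)[:2] for q in b]); print(P.round(1).tolist(),b.round(1).tolist())
crop(s,380,175,490,295,5,'c7.png')
plan(470,-310,150,73)
E
```

```text
[[377.3, -261.3], [574.9, -297.2], [564.3, -370.0], [367.2, -332.3]] [[414.0, 272.0], [423.0, 199.1], [449.6, 202.4], [440.6, 275.2]]
pos [367.4 299.1 154.2] yaw -7.5 d(frac) [-0.7381  0.2264  0.0046] wz total -1.3416 t 41.95 q6 0.56
```

View pics/c7.png

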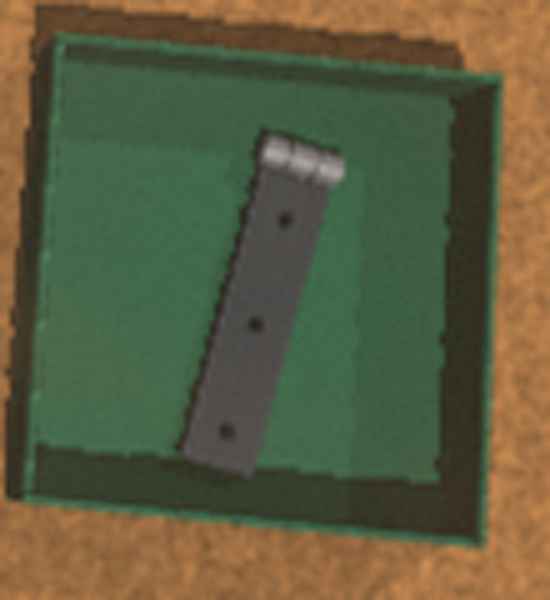

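```bash
python3 - <<'E'
from h import *
s=snap('top'); k=5;o=(380-.4,175-.4)
seg(s,(285,219),(227,431),15,o,k)
print('near end',ray(s,217/k+o[0],463/k+o[1],12).round(1),'barrel',ray(s,303/k+o[0],160/k+o[1],21).round(1), 'midhole',ray(s,255/k+o[0],324/k+o[1],15).round(1))
x0,y0,x1,y1=296,195,338,292
im=np.asarray(s['pixels'])[y0:y1,x0:x1]; h=cv2.cvtColor(cv2.resize(im,None,fx=4,fy=4,interpolation=cv2.INTER_CUBIC),cv2.COLOR_RGB2GRAY)
m=(h>105).astype(np.uint8)
for c in cv2.findContours(m,cv2.RETR_EXTERNAL,cv2.CHAIN_APPROX_NONE)[0]:
    if cv2.contourArea(c)<150: continue
    r=cv2.minAreaRect(c); u=(np.array(r[0])+.5)/4-.5+[x0,y0]
    print(u.round(1),np.array(r[1]).round(0),'z52',ray(s,*u,52)[:2].round(1))
E
```

```text
centre [ 463.5 -311.9   15. ] len 120.7 dir -18.7
near end [ 389.4 -286.9   12. ] barrel [ 552.4 -341.5   21. ] midhole [ 463.6 -311.2   15. ]
[313.2 285.1] [18. 77.] z52 [349.8   9.9]
[325.9 268.5] [16. 61.] z52 [391.7 -23.9]
[302.2 267.5] [61. 17.] z52 [395.4  37.9]
[334.8 266.5] [199.  21.] z52 [396.4 -47.1]
[335.8 229.4] [70. 13.] z52 [493.3 -52.2]
[296.4 227.2] [59.  6.] z52 [501.  52.]
[327.7 222.9] [15. 58.] z52 [510.9 -31.4]
[304.2 221.9] [58. 17.] z52 [514.9  31. ]
[316.9 206.5] [15. 76.] z52 [555.4  -3.4]
[317.  199.1] [36. 29.] z52 [575.3  -4.1]
[335.9 206.9] [98. 12.] z52 [553.3 -54.1]
[297.4 200.6] [48. 14.] z52 [572.3  48.6]
```

carry_out --targets '[{"dx": -0.0573, "dy": 0.0183, "dz": 0, "wx": 0, "wy": 0, "wz": 0}, {"dx": -0.0573, "dy": 0.0183, "dz": 0, "wx": 0, "wy": 0, "wz": 0}, {"dx": -0.0573, "dy": 0.0183, "dz": 0, "wx": 0, "wy": 0, "wz": 0}, {"dx": -0.0573, "dy": 0.0183, "dz": 0, "wx": 0, "wy": 0, "wz": 0}, {"dx": -0.0573, "dy": 0.0183, "dz": 0, "wx": 0, "wy": 0, "wz": 0}, {"dx": -0.0573, "dy": 0.0183, "dz": 0, "wx": 0, "wy": 0, "wz": 0}, {"dx": -0.0573, "dy": 0.0183, "dz": 0, "wx": 0, "wy": 0, "wz": 0}, {"dx": -0.0573, "dy": 0.0183, "dz": 0, "wx": 0, "wy": 0, "wz": 0}, {"dx": -0.0573, "dy": 0.0183, "dz": 0, "wx": 0, "wy": 0, "wz": 0}, {"dx": -0.0573, "dy": 0.0183, "dz": 0, "wx": 0, "wy": 0, "wz": 0}, {"dx": -0.0573, "dy": 0.0183, "dz": 0, "wx": 0, "wy": 0, "wz": 0}, {"dx": -0.0573, "dy": 0.0183, "dz": 0, "wx": 0, "wy": 0, "wz": 0}, {"dx": -0.0573, "dy": 0.0183, "dz": 0, "wx": 0, "wy": 0, "wz": 0}, {"dx": 0, "dy": 0, "dz": 0, "wx": 0, "wy": 0, "wz": -0.14}, {"dx": 0, "dy": 0, "dz": 0, "wx": 0, "wy": 0, "wz": -0.14}, {"dx": 0, "dy": 0, "dz": 0, "wx": 0, "wy": 0, "wz": -0.14}, {"dx": 0, "dy": 0, "dz": 0, "wx": 0, "wy": 0, "wz": -0.14}, {"dx": 0, "dy": 0, "dz": 0, "wx": 0, "wy": 0, "wz": -0.14}, {"dx": 0, "dy": 0, "dz": 0, "wx": 0, "wy": 0, "wz": -0.14}, {"dx": 0, "dy": 0, "dz": 0, "wx": 0, "wy": 0, "wz": -0.14}]' --hand 68

```text
clock: 44.0
eef_pos: [476.3, -315.9, 150.1]
ee_rot: [-1.031, -2.963, -0.003]
force: [0.2, 0.5, -0.2]
gripper_width: 59.8
gripper_force: 0.0
```

carry_out --targets '[{"dx": 0, "dy": 0, "dz": 0, "wx": 0, "wy": 0, "wz": -0.1117}, {"dx": 0, "dy": 0, "dz": 0, "wx": 0, "wy": 0, "wz": -0.1117}, {"dx": 0, "dy": 0, "dz": 0.02, "wx": 0, "wy": 0, "wz": -0.1117}, {"dx": 0, "dy": 0, "dz": 0.05, "wx": 0, "wy": 0, "wz": 0}, {"dx": 0, "dy": 0, "dz": 0.02, "wx": 0, "wy": 0, "wz": 0}, {"dx": 0, "dy": 0, "dz": 0, "wx": 0, "wy": 0, "wz": 0}, {"dx": 0, "dy": 0, "dz": 0, "wx": 0, "wy": 0, "wz": 0}]'

```text
clock: 44.7
eef_pos: [476.8, -316.3, 79.6]
ee_rot: [-0.507, -3.098, -0.003]
force: [0.2, 0.4, 0.4]
gripper_width: 60.0
gripper_force: 0.0
```

```bash
python3 - <<'E'
from h import *
plan(479,-317,8,71.4)
E
```

```text
pos [ 476.8 -316.3   79.6] yaw 71.4 d(frac) [-0.0032  0.      0.0895] wz total -0.0 t 44.7 q6 -2.04
```

carry_out --targets '[{"dx": -0.003, "dy": 0, "dz": 0.02, "wx": 0, "wy": 0, "wz": 0}, {"dx": 0, "dy": 0, "dz": 0.03, "wx": 0, "wy": 0, "wz": 0}, {"dx": 0, "dy": 0, "dz": 0.02, "wx": 0, "wy": 0, "wz": 0}, {"dx": 0, "dy": 0, "dz": 0.01, "wx": 0, "wy": 0, "wz": 0}, {"dx": 0, "dy": 0, "dz": 0.008, "wx": 0, "wy": 0, "wz": 0}, {"dx": 0, "dy": 0, "dz": 0, "wx": 0, "wy": 0, "wz": 0}, {"dx": 0, "dy": 0, "dz": 0, "wx": 0, "wy": 0, "wz": 0}, {"dx": 0, "dy": 0, "dz": 0, "wx": 0, "wy": 0, "wz": 0}]'

```text
clock: 45.5
eef_pos: [480.3, -318.3, 11.5]
ee_rot: [0.507, 3.099, -0.001]
force: [-1.2, 0.2, 0.7]
gripper_width: 60.2
gripper_force: 0.0
```

```bash
python3 - <<'E'
from h import *
plan(479,-317,7.5,71.4)
E
```

```text
pos [ 480.3 -318.3   11.5] yaw 71.4 d(frac) [0.0021 0.001  0.005 ] wz total 0.0001 t 45.5 q6 -2.04
```

carry_out --targets '[{"dx": 0.0015, "dy": 0.001, "dz": 0.0045, "wx": 0, "wy": 0, "wz": 0}, {"dx": 0, "dy": 0, "dz": 0, "wx": 0, "wy": 0, "wz": 0}, {"dx": 0, "dy": 0, "dz": 0, "wx": 0, "wy": 0, "wz": 0}]'

```text
clock: 45.8
eef_pos: [478.8, -316.5, 7.1]
ee_rot: [-0.508, -3.1, -0.0]
force: [0.1, -0.2, 0.6]
gripper_width: 59.9
gripper_force: 0.0
```

carry_out --targets '[{"dx": 0, "dy": 0, "dz": 0, "wx": 0, "wy": 0, "wz": 0}, {"dx": 0, "dy": 0, "dz": 0, "wx": 0, "wy": 0, "wz": 0}, {"dx": 0, "dy": 0, "dz": 0, "wx": 0, "wy": 0, "wz": 0}, {"dx": 0, "dy": 0, "dz": 0, "wx": 0, "wy": 0, "wz": 0}, {"dx": 0, "dy": 0, "dz": 0, "wx": 0, "wy": 0, "wz": 0}, {"dx": 0, "dy": 0, "dz": 0, "wx": 0, "wy": 0, "wz": 0}, {"dx": 0, "dy": 0, "dz": -0.005, "wx": 0, "wy": 0, "wz": 0}, {"dx": 0, "dy": 0, "dz": -0.015, "wx": 0, "wy": 0, "wz": 0}, {"dx": 0, "dy": 0, "dz": -0.03, "wx": 0, "wy": 0, "wz": 0}, {"dx": 0, "dy": 0, "dz": -0.04, "wx": 0, "wy": 0, "wz": 0}, {"dx": 0, "dy": 0, "dz": -0.04, "wx": 0, "wy": 0, "wz": 0}, {"dx": 0, "dy": 0, "dz": -0.03, "wx": 0, "wy": 0, "wz": 0}, {"dx": 0, "dy": 0, "dz": -0.01, "wx": 0, "wy": 0, "wz": 0}, {"dx": 0, "dy": 0, "dz": 0, "wx": 0, "wy": 0, "wz": 0}]' --hand 0

```text
clock: 47.2
eef_pos: [479.2, -317.3, 144.3]
ee_rot: [0.507, 3.098, -0.003]
force: [0.0, 1.1, -6.7]
gripper_width: 39.5
gripper_force: 30.0
```

```bash
python3 - <<'E'
from h import *
s=snap('scene'); crop(s,130,170,390,370,3,'c8.png')
plan(457,3,150,86.4)
E
```

```text
pos [ 478.5 -316.6  142.7] yaw 71.4 d(frac) [ 0.1529  0.37   -0.0092] wz total -0.2501 t 47.25 q6 -2.04
```

View pics/c8.png

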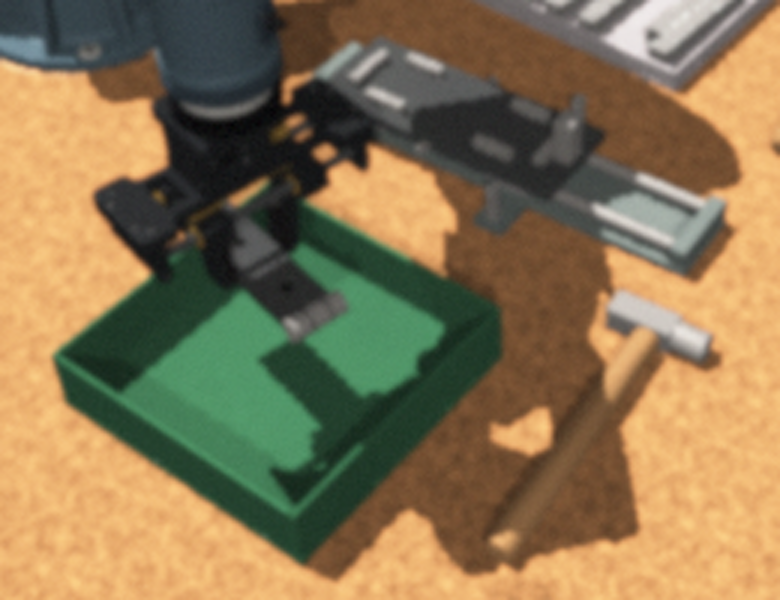

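carry_out --targets '[{"dx": 0.0191, "dy": 0.0463, "dz": 0, "wx": 0, "wy": 0, "wz": 0}, {"dx": 0.0191, "dy": 0.0463, "dz": 0, "wx": 0, "wy": 0, "wz": 0}, {"dx": 0.0191, "dy": 0.0463, "dz": 0, "wx": 0, "wy": 0, "wz": 0}, {"dx": 0.0191, "dy": 0.0463, "dz": 0, "wx": 0, "wy": 0, "wz": 0}, {"dx": 0.0191, "dy": 0.0463, "dz": 0, "wx": 0, "wy": 0, "wz": 0}, {"dx": 0.0191, "dy": 0.0463, "dz": 0, "wx": 0, "wy": 0, "wz": 0}, {"dx": 0.0191, "dy": 0.0463, "dz": 0, "wx": 0, "wy": 0, "wz": 0}, {"dx": 0.0191, "dy": 0.0463, "dz": 0, "wx": 0, "wy": 0, "wz": 0}, {"dx": 0, "dy": 0, "dz": 0, "wx": 0, "wy": 0, "wz": -0.08}, {"dx": 0, "dy": 0, "dz": 0, "wx": 0, "wy": 0, "wz": -0.09}, {"dx": 0, "dy": 0, "dz": 0, "wx": 0, "wy": 0, "wz": -0.08}, {"dx": 0, "dy": 0, "dz": 0, "wx": 0, "wy": 0, "wz": 0}, {"dx": 0, "dy": 0, "dz": 0, "wx": 0, "wy": 0, "wz": 0}]'

```text
clock: 48.55
eef_pos: [456.6, 3.3, 141.8]
ee_rot: [-0.102, -3.137, -0.001]
force: [-0.8, -0.8, -5.7]
gripper_width: 39.3
gripper_force: 30.0
```

```bash
python3 - <<'E'
from h import *
s=snap('scene'); crop(s,180,120,380,270,4,'c9.png')
plan(457,3,70,86.4);print(ctrl.state()['force'],ctrl.state()['gripper_width'])
E
```

```text
pos [456.8   3.2 142. ] yaw 86.3 d(frac) [-0.0004 -0.0003  0.0901] wz total -0.0021 t 48.6 q6 -1.76
[-0.78133445 -0.52251001 -5.12864669] 39.68654402789239
```

View pics/c9.png

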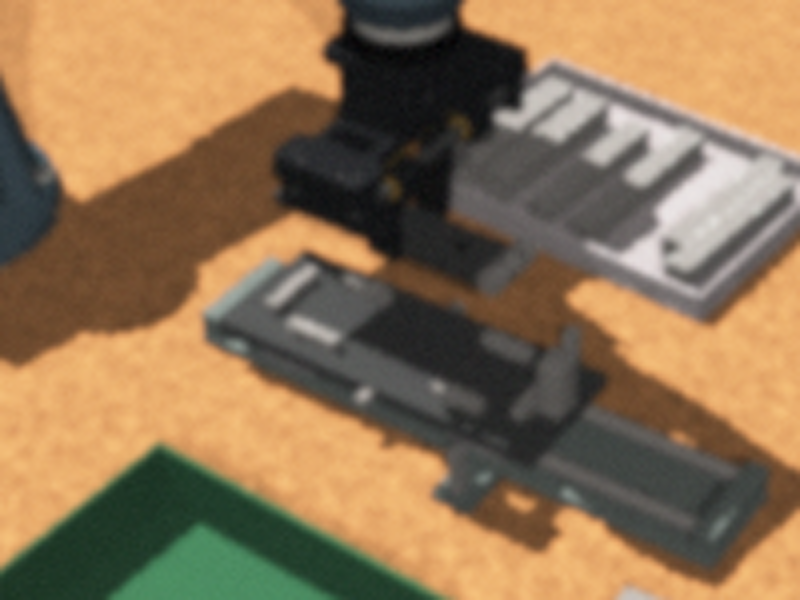

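```bash
python3 - <<'E'
from h import *
s=snap('scene')
for z in (145,149,153): print(z,ray(s,306.9,186.1,z).round(1))
print(proj(s,(535.6,-1.6,149)))
E
```

```text
145 [530.9   3.4 145. ]
149 [533.4  -1.  149. ]
153 [535.9  -5.5 153. ]
(np.float64(307.5400852621915), np.float64(186.48232264128373))
```

carry_out --targets '[{"dx": 0, "dy": 0, "dz": 0.03, "wx": 0, "wy": 0, "wz": 0}, {"dx": 0, "dy": 0, "dz": 0.04, "wx": 0, "wy": 0, "wz": 0}, {"dx": 0, "dy": 0, "dz": 0.015, "wx": 0, "wy": 0, "wz": -0.002}, {"dx": 0, "dy": 0, "dz": 0, "wx": 0, "wy": 0, "wz": 0}, {"dx": 0, "dy": 0, "dz": 0, "wx": 0, "wy": 0, "wz": 0}, {"dx": 0, "dy": 0, "dz": 0, "wx": 0, "wy": 0, "wz": 0}]'

```text
clock: 49.25
eef_pos: [458.8, 2.9, 76.4]
ee_rot: [0.096, 3.138, -0.001]
force: [0.4, 0.3, -6.1]
gripper_width: 39.7
gripper_force: 30.0
```

```bash
python3 - <<'E'
from h import *
plan(457,3,46,86.4)
E
```

```text
pos [458.8   2.9  76.4] yaw 86.5 d(frac) [0.0023 0.     0.038 ] wz total 0.0019 t 49.25 q6 -1.76
```

carry_out --targets '[{"dx": 0.002, "dy": 0, "dz": 0.015, "wx": 0, "wy": 0, "wz": 0}, {"dx": 0, "dy": 0, "dz": 0.01, "wx": 0, "wy": 0, "wz": 0}, {"dx": 0, "dy": 0, "dz": 0.006, "wx": 0, "wy": 0, "wz": 0}, {"dx": 0, "dy": 0, "dz": 0, "wx": 0, "wy": 0, "wz": 0}, {"dx": 0, "dy": 0, "dz": 0, "wx": 0, "wy": 0, "wz": 0}]'

```text
clock: 49.75
eef_pos: [455.8, 3.3, 50.0]
ee_rot: [-0.095, -3.14, -0.0]
force: [0.7, -0.3, -5.5]
gripper_width: 39.7
gripper_force: 30.0
```

```bash
python3 - <<'E'
from h import *
plan(457,3,45.5,86.4)
s=snap('top'); crop(s,285,180,350,310,4.5,'c10.png')
E
```

```text
pos [455.8   3.3  50. ] yaw 86.5 d(frac) [-0.0015 -0.0003  0.0057] wz total 0.002 t 49.75 q6 -1.76
```

View pics/c10.png

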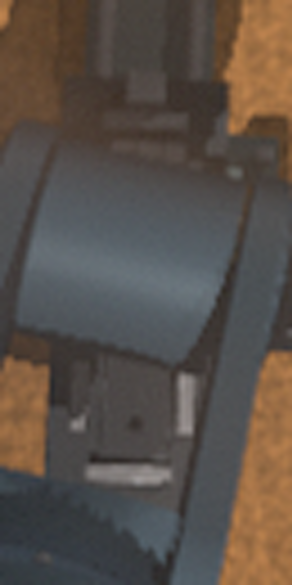

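carry_out --targets '[{"dx": -0.0025, "dy": 0, "dz": 0, "wx": 0, "wy": 0, "wz": 0.002}, {"dx": 0, "dy": 0, "dz": 0.003, "wx": 0, "wy": 0, "wz": 0}, {"dx": 0, "dy": 0, "dz": 0.0025, "wx": 0, "wy": 0, "wz": 0}, {"dx": 0, "dy": 0, "dz": 0, "wx": 0, "wy": 0, "wz": 0}, {"dx": 0, "dy": 0, "dz": 0, "wx": 0, "wy": 0, "wz": 0}]'

```text
clock: 50.3
eef_pos: [457.8, 3.2, 45.7]
ee_rot: [-0.099, -3.14, -0.0]
force: [0.6, -0.1, -5.0]
gripper_width: 39.5
gripper_force: 30.0
```

```bash
python3 - <<'E'
from h import *
plan(457,3,45,86.4);print(ctrl.state()['force'])
E
```

```text
pos [457.8   3.2  45.7] yaw 86.4 d(frac) [ 0.001  -0.0003  0.0009] wz total 0.0 t 50.3 q6 -1.76
[ 0.60906459 -0.09565836 -4.97910806]
```

carry_out --targets '[{"dx": 0, "dy": 0, "dz": 0.0008, "wx": 0, "wy": 0, "wz": 0}, {"dx": 0, "dy": 0, "dz": 0, "wx": 0, "wy": 0, "wz": 0}, {"dx": 0, "dy": 0, "dz": 0, "wx": 0, "wy": 0, "wz": 0}]'

```text
clock: 50.6
eef_pos: [457.9, 3.2, 45.2]
ee_rot: [-0.099, -3.14, 0.0]
force: [-0.0, -0.1, -6.6]
gripper_width: 39.8
gripper_force: 30.0
```

carry_out --targets '[{"dx": 0, "dy": 0, "dz": 0, "wx": 0, "wy": 0, "wz": 0}, {"dx": 0, "dy": 0, "dz": 0, "wx": 0, "wy": 0, "wz": 0}, {"dx": 0, "dy": 0, "dz": 0, "wx": 0, "wy": 0, "wz": 0}, {"dx": 0, "dy": 0, "dz": -0.01, "wx": 0, "wy": 0, "wz": 0}, {"dx": 0, "dy": 0, "dz": -0.03, "wx": 0, "wy": 0, "wz": 0}, {"dx": 0, "dy": 0, "dz": -0.05, "wx": 0, "wy": 0, "wz": 0}, {"dx": 0, "dy": 0, "dz": -0.05, "wx": 0, "wy": 0, "wz": 0}, {"dx": 0, "dy": -0.05, "dz": 0, "wx": 0, "wy": 0, "wz": 0}, {"dx": 0, "dy": -0.06, "dz": 0, "wx": 0, "wy": 0, "wz": 0}, {"dx": 0, "dy": -0.06, "dz": 0, "wx": 0, "wy": 0, "wz": 0}, {"dx": 0, "dy": -0.06, "dz": 0, "wx": 0, "wy": 0, "wz": 0}, {"dx": 0, "dy": 0, "dz": 0, "wx": 0, "wy": 0, "wz": 0}]' --hand 60

```text
clock: 51.8
eef_pos: [446.5, -186.0, 158.7]
ee_rot: [0.107, 3.138, -0.005]
force: [-0.2, 0.2, 0.1]
gripper_width: 52.4
gripper_force: 0.0
```

```bash
python3 - <<'E'
from h import *
s=snap('top'); crop(s,270,160,360,300,4.2,'c11.png')
E
```

```text
(no output)
```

View pics/c11.png

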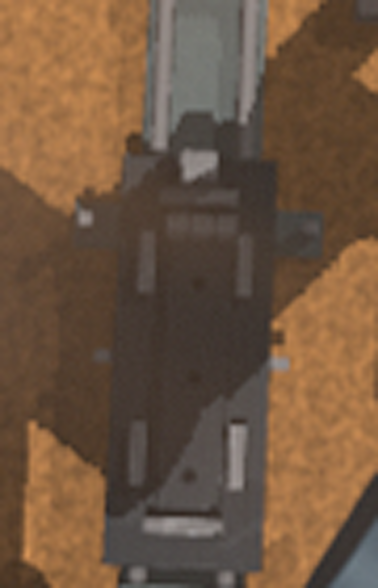

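```bash
python3 - <<'E'
from h import *
s=snap('top'); o=(279.87,139.87);k=3.8
L,Rr=[ray(s,u/k+o[0],v/k+o[1],46) for u,v in((40,271),(243,279))]
pl,pr=[ray(s,u/k+o[0],v/k+o[1],40) for u,v in((55,398),(215,405))]
H=ray(s,141/k+o[0],224/k+o[1],87)
print(L,Rr,'mid',(L+Rr)/2,np.hypot(*(L-Rr)[:2]));print(pl,pr,(pl+pr)/2);print('handle',H)
a=np.radians(-3.6);ax=np.array([np.cos(a),np.sin(a)]);n=np.array([453,3.3])
print('travel',((L+Rr)/2-[*n,0])[:2]@ax,((L+Rr)/2-(pl+pr)/2)[:2]@ax,'handle pred',n+118*ax)
h=n+118*ax; plan(h[0],h[1],120,86.4)
E
```

```text
[544.95390234  67.95943678  46.        ] [536.36447971 -75.14684524  46.        ] mid [540.65919103  -3.59370423  46.        ] 143.36382435785333
[455.83902379  58.67138993  40.        ] [448.73247396 -53.32003701  40.        ] [452.28574887   2.67567646  40.        ]
handle [570.77072651  -4.27792312  87.        ]
travel 87.91907490553679 88.59271502059003 handle pred [570.76715395  -4.1092813 ]
pos [ 446.2 -181.3  157.7] yaw 86.2 d(frac) [-0.1408  0.2313  0.0472] wz total -0.0027 t 51.9 q6 -2.14
```

carry_out --targets '[{"dx": -0.0282, "dy": 0.0463, "dz": 0, "wx": 0, "wy": 0, "wz": 0}, {"dx": -0.0282, "dy": 0.0463, "dz": 0, "wx": 0, "wy": 0, "wz": 0}, {"dx": -0.0282, "dy": 0.0463, "dz": 0, "wx": 0, "wy": 0, "wz": 0}, {"dx": -0.0282, "dy": 0.0463, "dz": 0, "wx": 0, "wy": 0, "wz": 0}, {"dx": -0.0282, "dy": 0.0463, "dz": 0, "wx": 0, "wy": 0, "wz": 0}, {"dx": 0, "dy": 0, "dz": 0.03, "wx": 0, "wy": 0, "wz": -0.003}, {"dx": 0, "dy": 0, "dz": 0.03, "wx": 0, "wy": 0, "wz": 0}, {"dx": 0, "dy": 0, "dz": 0, "wx": 0, "wy": 0, "wz": 0}, {"dx": 0, "dy": 0, "dz": 0, "wx": 0, "wy": 0, "wz": 0}]' --hand 50

```text
clock: 52.8
eef_pos: [570.0, -1.3, 109.4]
ee_rot: [-0.091, -3.139, -0.001]
force: [-0.0, -0.7, 0.2]
gripper_width: 43.9
gripper_force: 0.0
```

```bash
python3 - <<'E'
from h import *
plan(570.8,-4.2,61,86.4)
E
```

```text
pos [570.   -1.3 109.4] yaw 86.7 d(frac) [-0.0013 -0.0036  0.0605] wz total 0.0046 t 52.8 q6 -1.72
```

carry_out --targets '[{"dx": -0.001, "dy": -0.0036, "dz": 0.01, "wx": 0, "wy": 0, "wz": 0.0045}, {"dx": 0, "dy": 0, "dz": 0.02, "wx": 0, "wy": 0, "wz": 0}, {"dx": 0, "dy": 0, "dz": 0.02, "wx": 0, "wy": 0, "wz": 0}, {"dx": 0, "dy": 0, "dz": 0.01, "wx": 0, "wy": 0, "wz": 0}, {"dx": 0, "dy": 0, "dz": 0, "wx": 0, "wy": 0, "wz": 0}, {"dx": 0, "dy": 0, "dz": 0, "wx": 0, "wy": 0, "wz": 0}]'

```text
clock: 53.4
eef_pos: [571.7, -5.9, 61.9]
ee_rot: [0.102, 3.139, -0.0]
force: [0.6, 0.1, 0.3]
gripper_width: 43.9
gripper_force: 0.0
```

carry_out --targets '[{"dx": 0, "dy": 0, "dz": 0, "wx": 0, "wy": 0, "wz": 0}, {"dx": 0, "dy": 0, "dz": 0, "wx": 0, "wy": 0, "wz": 0}, {"dx": 0, "dy": 0, "dz": 0, "wx": 0, "wy": 0, "wz": 0}, {"dx": 0, "dy": 0, "dz": 0, "wx": 0, "wy": 0, "wz": 0}]' --hand 0

```text
clock: 53.8
eef_pos: [571.8, -1.5, 62.0]
ee_rot: [0.101, 3.138, 0.01]
force: [3.0, 17.9, 3.4]
gripper_width: 23.6
gripper_force: 30.0
```

```bash
python3 - <<'E'
from h import *
st=ctrl.state(); a=np.radians(-3.6); p=st['eef_pos']+88*np.array([np.cos(a),np.sin(a),0]); plan(*p,86.4); print(st['force'],st['gripper_width'])
E
```

```text
pos [571.8  -1.5  62. ] yaw 86.3 d(frac) [-0.11    0.0002  0.0002] wz total -0.0017 t 53.8 q6 -1.72
[ 2.96217113 17.89870851  3.38600688] 23.609555002530996
```

carry_out --targets '[{"dx": 0, "dy": 0.003, "dz": 0, "wx": 0, "wy": 0, "wz": 0}, {"dx": 0, "dy": 0.003, "dz": 0, "wx": 0, "wy": 0, "wz": 0}, {"dx": 0, "dy": 0, "dz": 0, "wx": 0, "wy": 0, "wz": 0}, {"dx": 0, "dy": 0, "dz": 0, "wx": 0, "wy": 0, "wz": 0}]'

```text
clock: 54.2
eef_pos: [572.1, -1.3, 62.0]
ee_rot: [0.102, 3.139, -0.001]
force: [-2.0, -1.9, 5.8]
gripper_width: 23.7
gripper_force: 30.0
```

carry_out --targets '[{"dx": -0.003, "dy": 0, "dz": 0, "wx": 0, "wy": 0, "wz": 0}, {"dx": -0.007, "dy": 0, "dz": 0, "wx": 0, "wy": 0, "wz": 0}, {"dx": -0.01, "dy": 0, "dz": 0, "wx": 0, "wy": 0, "wz": 0}, {"dx": -0.01, "dy": 0, "dz": 0, "wx": 0, "wy": 0, "wz": 0}, {"dx": -0.01, "dy": 0, "dz": 0, "wx": 0, "wy": 0, "wz": 0}, {"dx": -0.01, "dy": 0, "dz": 0, "wx": 0, "wy": 0, "wz": 0}, {"dx": 0, "dy": 0, "dz": 0, "wx": 0, "wy": 0, "wz": 0}, {"dx": 0, "dy": 0, "dz": 0, "wx": 0, "wy": 0, "wz": 0}]'

```text
clock: 55.0
eef_pos: [612.4, -3.9, 62.0]
ee_rot: [0.102, 3.138, -0.001]
force: [1.6, -1.2, 5.5]
gripper_width: 23.7
gripper_force: 30.0
```

```bash
python3 - <<'E'
from h import *
st=ctrl.state(); plan(659.6,-7,62,86.4); print(st['force'],st['gripper_width'])
E
```

```text
pos [612.4  -3.9  62. ] yaw 86.3 d(frac) [-0.0591 -0.0001  0.0001] wz total -0.0018 t 55.0 q6 -1.71
[ 1.61733977 -1.18406081  5.46691224] 23.66673150250706
```

carry_out --targets '[{"dx": -0.006, "dy": 0, "dz": 0, "wx": 0, "wy": 0, "wz": 0}, {"dx": -0.01, "dy": 0, "dz": 0, "wx": 0, "wy": 0, "wz": 0}, {"dx": -0.01, "dy": 0, "dz": 0, "wx": 0, "wy": 0, "wz": 0}, {"dx": -0.01, "dy": 0, "dz": 0, "wx": 0, "wy": 0, "wz": 0}, {"dx": -0.008, "dy": 0, "dz": 0, "wx": 0, "wy": 0, "wz": 0}, {"dx": -0.006, "dy": 0, "dz": 0, "wx": 0, "wy": 0, "wz": 0}, {"dx": -0.005, "dy": 0, "dz": 0, "wx": 0, "wy": 0, "wz": 0}, {"dx": 0, "dy": 0, "dz": 0, "wx": 0, "wy": 0, "wz": 0}, {"dx": 0, "dy": 0, "dz": 0, "wx": 0, "wy": 0, "wz": 0}]'

```text
clock: 55.9
eef_pos: [654.5, -6.5, 60.9]
ee_rot: [-0.101, -3.138, 0.001]
force: [-3.7, -1.9, 4.2]
gripper_width: 23.5
gripper_force: 30.0
```

```bash
python3 - <<'E'
from h import *
st=ctrl.state(); plan(659.8,-7,62,86.4); print(st['force'],st['gripper_width'])
E
```

```text
pos [654.5  -6.5  60.9] yaw 86.3 d(frac) [-0.0067 -0.0002 -0.0014] wz total -0.0015 t 55.9 q6 -1.7
[-3.66037425 -1.90058999  4.15204463] 23.490023627640937
```

carry_out --targets '[{"dx": -0.003, "dy": 0, "dz": 0, "wx": 0, "wy": 0, "wz": 0}, {"dx": -0.002, "dy": 0, "dz": 0, "wx": 0, "wy": 0, "wz": 0}, {"dx": 0, "dy": 0, "dz": 0, "wx": 0, "wy": 0, "wz": 0}, {"dx": 0, "dy": 0, "dz": 0, "wx": 0, "wy": 0, "wz": 0}]'

```text
clock: 56.3
eef_pos: [659.7, -6.8, 60.9]
ee_rot: [0.101, 3.139, -0.001]
force: [1.3, -2.7, -1.1]
gripper_width: 23.5
gripper_force: 30.0
```

carry_out --targets '[{"dx": -0.001, "dy": 0, "dz": 0, "wx": 0, "wy": 0, "wz": 0}, {"dx": 0, "dy": 0, "dz": 0, "wx": 0, "wy": 0, "wz": 0}, {"dx": 0, "dy": 0, "dz": 0, "wx": 0, "wy": 0, "wz": 0}]'

```text
clock: 56.6
eef_pos: [660.1, -6.8, 60.9]
ee_rot: [-0.101, -3.14, 0.001]
force: [-0.2, -3.7, -2.4]
gripper_width: 23.7
gripper_force: 30.0
```

carry_out --targets '[{"dx": 0, "dy": 0, "dz": 0, "wx": 0, "wy": 0, "wz": 0}, {"dx": 0, "dy": 0, "dz": 0, "wx": 0, "wy": 0, "wz": 0}, {"dx": 0, "dy": 0, "dz": 0, "wx": 0, "wy": 0, "wz": 0}, {"dx": 0, "dy": 0, "dz": -0.01, "wx": 0, "wy": 0, "wz": 0}, {"dx": 0, "dy": 0, "dz": -0.03, "wx": 0, "wy": 0, "wz": 0}, {"dx": 0, "dy": 0, "dz": -0.04, "wx": 0, "wy": 0, "wz": 0}, {"dx": 0, "dy": 0, "dz": -0.04, "wx": 0, "wy": 0, "wz": 0}, {"dx": 0, "dy": -0.05, "dz": 0, "wx": 0, "wy": 0, "wz": 0}, {"dx": 0, "dy": -0.06, "dz": 0, "wx": 0, "wy": 0, "wz": 0}, {"dx": 0, "dy": -0.06, "dz": 0, "wx": 0, "wy": 0, "wz": 0}, {"dx": 0, "dy": -0.06, "dz": 0, "wx": 0, "wy": 0, "wz": 0}, {"dx": 0, "dy": -0.06, "dz": 0, "wx": 0, "wy": 0, "wz": 0}, {"dx": 0, "dy": -0.06, "dz": 0, "wx": 0, "wy": 0, "wz": 0}, {"dx": 0, "dy": -0.06, "dz": 0, "wx": 0, "wy": 0, "wz": 0}, {"dx": 0, "dy": 0, "dz": 0, "wx": 0, "wy": 0, "wz": 0}]' --hand 50

```text
clock: 58.1
eef_pos: [637.7, -340.7, 158.0]
ee_rot: [0.111, 3.138, -0.005]
force: [-0.1, 1.2, 0.8]
gripper_width: 44.2
gripper_force: 0.0
```

```bash
python3 - <<'E'
from h import *
s=snap('top'); im=cv2.cvtColor(np.asarray(s['pixels']),cv2.COLOR_RGB2BGR)
a=cv2.resize(im[150:285,275:355],None,fx=4.2,fy=4.2,interpolation=cv2.INTER_CUBIC)
b=cv2.resize(im[170:305,160:262],None,fx=4.2,fy=4.2,interpolation=cv2.INTER_CUBIC)
cv2.imwrite('pics/c12.png',np.hstack([a,b]))
E
```

```text
(no output)
```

View pics/c12.png

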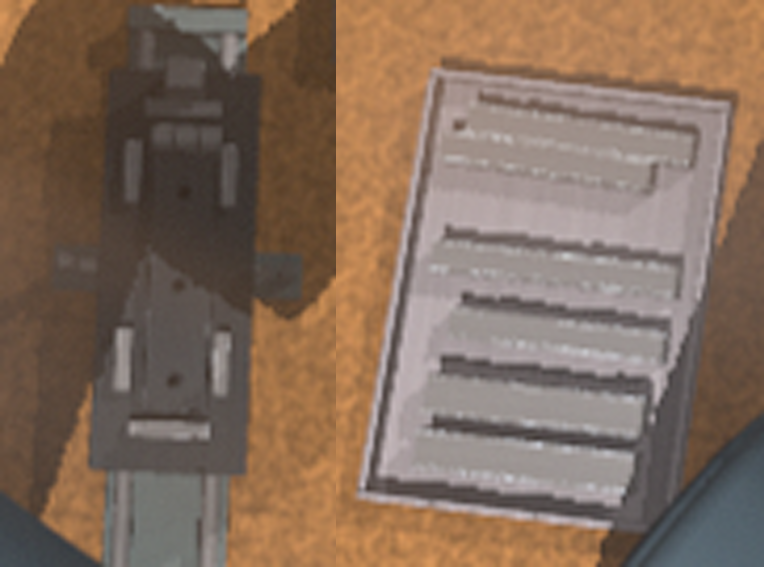

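```bash
python3 - <<'E'
from h import *
s=snap('top'); o=(275-.38,150-.38);k=4.2
r=lambda u,v,z: ray(s,u/k+o[0],v/k+o[1],z)[:2]
c=np.mean([r(*p,52) for p in((133,172),(229,174),(123,358),(222,362))],0); e=np.mean([r(184,107,52),r(169,428,52)],0)
a=np.radians(-3.6); print(c,e,'handle',r(185,73,87)); 
for q in (c,e): print((np.array([540.66,-3.59])-q)@[np.cos(a),np.sin(a)])
print('handle travel',(r(185,73,87)-[570.8,-4.2])@[np.cos(a),np.sin(a)])
print('barrel',r(187,138,60),'near strap', r(174,418,52))
E
```

```text
[538.22267087  -2.59626249] [538.56748889  -2.49866581] handle [655.20659644 -10.31851544]
2.4949169125436534
2.156907458934668
handle travel 84.62422407029456
barrel [619.04769073 -10.72221933] near strap [442.32103425   0.94170062]
```

carry_out --targets '[{"dx": 0.0177, "dy": 0.058, "dz": -0.006, "wx": 0, "wy": 0, "wz": 0}, {"dx": 0.0177, "dy": 0.058, "dz": -0.006, "wx": 0, "wy": 0, "wz": 0}, {"dx": 0.0177, "dy": 0.058, "dz": -0.006, "wx": 0, "wy": 0, "wz": 0}, {"dx": 0.0177, "dy": 0.058, "dz": -0.006, "wx": 0, "wy": 0, "wz": 0}, {"dx": 0.0177, "dy": 0.058, "dz": -0.006, "wx": 0, "wy": 0, "wz": 0}, {"dx": 0.0177, "dy": 0.058, "dz": -0.006, "wx": 0, "wy": 0, "wz": 0}, {"dx": 0.0177, "dy": 0.058, "dz": -0.006, "wx": 0, "wy": 0, "wz": 0}, {"dx": 0.0177, "dy": 0.058, "dz": -0.006, "wx": 0, "wy": 0, "wz": 0}, {"dx": 0.0177, "dy": 0.058, "dz": -0.006, "wx": 0, "wy": 0, "wz": 0}, {"dx": 0.0177, "dy": 0.058, "dz": -0.006, "wx": 0, "wy": 0, "wz": 0}, {"dx": 0.0177, "dy": 0.058, "dz": -0.006, "wx": 0, "wy": 0, "wz": 0}, {"dx": 0.0177, "dy": 0.058, "dz": -0.006, "wx": 0, "wy": 0, "wz": 0}, {"dx": 0.0177, "dy": 0.058, "dz": -0.006, "wx": 0, "wy": 0, "wz": 0}, {"dx": 0.0177, "dy": 0.058, "dz": -0.006, "wx": 0, "wy": 0, "wz": 0}, {"dx": 0.0177, "dy": 0.058, "dz": -0.006, "wx": 0, "wy": 0, "wz": 0}, {"dx": 0.0177, "dy": 0.058, "dz": -0.006, "wx": 0, "wy": 0, "wz": 0}, {"dx": 0.0177, "dy": 0.058, "dz": -0.006, "wx": 0, "wy": 0, "wz": 0}]'

```text
clock: 59.9
eef_pos: [446.7, 471.9, 239.6]
ee_rot: [0.097, 3.14, 0.001]
force: [1.0, -0.1, 0.3]
gripper_width: 43.4
gripper_force: 0.0
```

```bash
python3 - <<'E'
from h import *
s=snap('top')
x0,y0,x1,y1=280,150,350,270
def blobs(im,thr):
    g=cv2.cvtColor(cv2.resize(im[y0:y1,x0:x1],None,fx=4,fy=4,interpolation=cv2.INTER_CUBIC),cv2.COLOR_RGB2HSV)
    m=((g[...,2]>thr)&(g[...,1]<60)).astype(np.uint8)
    for c in cv2.findContours(m,cv2.RETR_EXTERNAL,cv2.CHAIN_APPROX_NONE)[0]:
        if cv2.contourArea(c)<60: continue
        x,y,w,h=cv2.boundingRect(c); r=cv2.minAreaRect(c); u=(np.array(r[0])+.5)/4-.5+[x0,y0]
        print(u.round(2),'wh',w/4,h/4,'z52',ray(s,*u,52)[:2].round(1))
blobs(np.asarray(s['pixels']),118)
print('---start'); blobs(cv2.cvtColor(cv2.imread('pics/top0.png'),cv2.COLOR_BGR2RGB),118)
print(ctrl.state()['eef_pos'])
for u0 in (287,330):
    print(np.asarray(s['pixels'])[205:222,u0:u0+18].mean(2).astype(int))
E
```

```text
[325.   266.25] wh 3.5 6.5 z52 [397.5 -21.6]
[304.   265.75] wh 3.0 7.5 z52 [399.9  33.2]
[314.75 252.  ] wh 19.5 4.5 z52 [434.9   4.5]
[327.05 236.14] wh 4.5 14.75 z52 [475.9 -28.7]
[303.75 235.13] wh 4.0 14.75 z52 [479.7  32.8]
[337.5  214.62] wh 4.5 3.25 z52 [532.4 -57.9]
[295.38 212.5 ] wh 4.75 3.5 z52 [540.4  54.3]
[343.88 215.5 ] wh 4.75 10.0 z52 [529.7 -74.8]
[289.8  211.54] wh 3.5 3.75 z52 [543.3  69.1]
[306.12 190.37] wh 3.75 14.75 z52 [599.7  24.7]
[323.53 186.36] wh 20.0 18.75 z52 [609.7 -22.3]
[318.34 175.38] wh 17.75 4.0 z52 [640.2  -8.9]
[318.37 167.12] wh 8.25 6.75 z52 [663.1  -9.4]
[329.65 161.65] wh 3.75 8.25 z52 [677.6 -40.4]
[309.5  160.62] wh 3.5 8.75 z52 [681.6  14.3]
---start
[326.12 265.12] wh 3.75 8.75 z52 [400.3 -24.6]
[302.38 264.62] wh 4.25 9.75 z52 [402.9  37.4]
[336.07 246.08] wh 4.25 3.0 z52 [449.3 -51.9]
[294.12 244.25] wh 4.25 2.5 z52 [456.3  58.5]
[316.  244.3] wh 11.5 50.75 z52 [455.    0.8]
[327.62 222.88] wh 3.75 14.25 z52 [510.9 -31.1]
[304.67 221.98] wh 4.25 14.75 z52 [514.5  29.9]
[344.   213.12] wh 4.5 4.75 z52 [536.1 -75.3]
[289.64 211.56] wh 
[... 2105 characters left out ...]
106 121 122 128 112 112]
 [ 83  83  80  82  81  90 113 113 113 111 111 105 122 140 142 140 112 112]
 [ 84  81  84  83  80  97 138 136 137 132 109  92 118 136 141 144 109 110]
 [ 83  83  83  85  79  93 130 134 135 127 100  82 104 120 125 129 109 115]
 [ 83  83  85  84  83  92 117 117 112 112  95  79  85  93  95 109 113 123]
 [ 85  83  85  86  84  91 105 101  96  98  98  93  96  97 103 110 114 120]
 [ 84  85  86  85  84  87 103 100 100  99 101 100 103 109 114 110 113 115]
 [ 86  83  87  85  84  87 103 101 101 101 104 108 108 112 111 111 115 121]
 [ 83  85  85  87  85  90  96  97  97  99 102 105 106 107 104 105 109 118]
 [ 85  85  86  85  87  88  99 103 108 109 109 101 103 103 105 103 109 113]]
```

```bash
python3 - <<'E'
from h import *
s=snap('top'); a=np.radians(-3.6); ax=np.array([np.cos(a),np.sin(a)])
A=lambda u,v,z: ray(s,u,v,z)[:2]@ax
print('post',(A(289.7,211.55,46)+A(344,213.12,46))/2)
for z in (20,30,36,42,46):
    P0=[ray(s,*q,z) for q in ((336.07,246.08),(294.12,244.25))]
    print(z,'ptr start',(A(336.07,246.08,z)+A(294.12,244.25,z))/2,'now',(A(337.5,214.62,z)+A(295.38,212.5,z))/2,'sep',np.hypot(*(P0[0]-P0[1])[:2]))
print('nest start',np.array([453,3.3])@ax,'now',(A(314.75,252,52)+A(318.34,175.38,52))/2)
s2=snap('scene')
for n,P in (('postR',(0,-72)),('postL',(0,72))): pass
# scene view: patch around posts/pointers, bright blobs
c=np.array([540.5,-3.0]); n=np.array([-np.sin(a),np.cos(a)])
for sg in (-1,1):
    u,v=proj(s2,[*(c+sg*68*n),40]); print(sg,u,v)
    im=np.asarray(s2['pixels'])[int(v)-9:int(v)+14,int(u)-10:int(u)+11].mean(2).astype(int); print(im if sg<0 else '')
    for d in (-4,0,4): print(d,'post top',np.round(proj(s2,[*(c+d*ax+sg*72*n),46]),1),'ptr tip z40',np.round(proj(s2,[*(c+d*ax+sg*58*n),40]),1))
E
```

```text
post 539.5278581535567
20 ptr start 452.9462428454011 now 539.2065315372695 sep 113.83983928702557
30 ptr start 452.5482660341501 now 538.0428718998628 sep 112.82934869864174
36 ptr start 452.30947994739955 now 537.3446761174188 sep 112.22305434561143
42 ptr start 452.070693860649 now 536.6464803349747 sep 111.61675999258114
46 ptr start 451.9115031361486 now 536.181016480012 sep 111.2125637572276
nest start 451.8988992635603 now 536.6405604500485
-1 294.63487309435817 233.5561678686864
[[ 51  49  49  51  58  65  70  74  81  87  85  88  85  89  88  88  83  83
   84  84  82]
 [ 60  54  52  45  46  50  55  61  69  74  82  83  87  87  84  86  87  87
   86  85  85]
 [ 63  60  55  52  47  44  46  51  55  62  67  76  84  86  85  88  88  87
   88  87  88]
 [ 64  65  62  61  58  54  54  52  48  48  56  66  83  91  90  88  86  89
   89  87  86]
 [ 66  65  65  64  64  63  59  54  52  51  57  80 108 122 111  92  84  81
   83  86  86]
 [ 67  66  63  63  65  66  65  61  62  66  88 114 145 152 133  99  75  73
   78  81  84]
 [ 72  68  62  65  66  67  66  69  87 112 129 150 165 160 131  93  64  56

[... 1088 characters left out ...]
 161 159 146 125 120 127 128 119 106  98  90  84  83  93 100  96  83
   83  99 119]
 [168 165 160 144 121 109 107 114 113 111 114 113 103  90  78  78  78  91
  113 131 144]
 [169 166 165 157 139 126 112 105 100 105 113 120 116 101  80  70  78 102
  133 151 159]
 [171 168 169 167 159 150 141 131 114 105 104 109 109  99  83  73  78 100
  125 148 165]]
-4 post top [292.5 232.2] ptr tip z40 [295.5 230.8]
0 post top [293.7 232.8] ptr tip z40 [296.8 231.4]
4 post top [295.  233.3] ptr tip z40 [298.  231.9]
1 321.85573360235617 205.48416998173923

-4 post top [321.4 202.6] ptr tip z40 [318.8 206.9]
0 post top [322.7 203.1] ptr tip z40 [320.  207.4]
4 post top [323.9 203.6] ptr tip z40 [321.2 207.9]
```

```bash
python3 - <<'E'
from h import *
plan(656,-6.6,120,86.4)
E
```

```text
pos [446.2 472.6 239.3] yaw 86.7 d(frac) [-0.2962 -0.583   0.1485] wz total 0.0051 t 60.05 q6 -0.88
```

carry_out --targets '[{"dx": -0.0247, "dy": -0.0486, "dz": 0.0124, "wx": 0, "wy": 0, "wz": 0}, {"dx": -0.0247, "dy": -0.0486, "dz": 0.0124, "wx": 0, "wy": 0, "wz": 0}, {"dx": -0.0247, "dy": -0.0486, "dz": 0.0124, "wx": 0, "wy": 0, "wz": 0}, {"dx": -0.0247, "dy": -0.0486, "dz": 0.0124, "wx": 0, "wy": 0, "wz": 0}, {"dx": -0.0247, "dy": -0.0486, "dz": 0.0124, "wx": 0, "wy": 0, "wz": 0}, {"dx": -0.0247, "dy": -0.0486, "dz": 0.0124, "wx": 0, "wy": 0, "wz": 0}, {"dx": -0.0247, "dy": -0.0486, "dz": 0.0124, "wx": 0, "wy": 0, "wz": 0}, {"dx": -0.0247, "dy": -0.0486, "dz": 0.0124, "wx": 0, "wy": 0, "wz": 0}, {"dx": -0.0247, "dy": -0.0486, "dz": 0.0124, "wx": 0, "wy": 0, "wz": 0}, {"dx": -0.0247, "dy": -0.0486, "dz": 0.0124, "wx": 0, "wy": 0, "wz": 0}, {"dx": -0.0247, "dy": -0.0486, "dz": 0.0124, "wx": 0, "wy": 0, "wz": 0}, {"dx": -0.0247, "dy": -0.0486, "dz": 0.0124, "wx": 0, "wy": 0, "wz": 0.005}, {"dx": 0, "dy": 0, "dz": 0, "wx": 0, "wy": 0, "wz": 0}, {"dx": 0, "dy": 0, "dz": 0, "wx": 0, "wy": 0, "wz": 0}]'

```text
clock: 61.45
eef_pos: [655.2, -13.0, 119.4]
ee_rot: [-0.113, -3.138, -0.001]
force: [0.0, 0.3, -0.4]
gripper_width: 44.3
gripper_force: 0.0
```

```bash
python3 - <<'E'
from h import *
plan(656,-6.6,62,86.4)
E
```

```text
pos [655.2 -13.  119.4] yaw 85.9 d(frac) [-0.0005  0.008   0.0717] wz total -0.0085 t 61.45 q6 -1.7
```

carry_out --targets '[{"dx": -0.0005, "dy": 0.008, "dz": 0, "wx": 0, "wy": 0, "wz": -0.008}, {"dx": 0, "dy": 0, "dz": 0.02, "wx": 0, "wy": 0, "wz": 0}, {"dx": 0, "dy": 0, "dz": 0.03, "wx": 0, "wy": 0, "wz": 0}, {"dx": 0, "dy": 0, "dz": 0.02, "wx": 0, "wy": 0, "wz": 0}, {"dx": 0, "dy": 0, "dz": 0, "wx": 0, "wy": 0, "wz": 0}, {"dx": 0, "dy": 0, "dz": 0, "wx": 0, "wy": 0, "wz": 0}]'

```text
clock: 62.05
eef_pos: [656.6, -5.0, 63.3]
ee_rot: [-0.095, -3.139, -0.0]
force: [-0.6, 0.3, 0.7]
gripper_width: 44.2
gripper_force: 0.0
```

carry_out --targets '[{"dx": 0, "dy": 0, "dz": 0, "wx": 0, "wy": 0, "wz": 0}, {"dx": 0, "dy": 0, "dz": 0, "wx": 0, "wy": 0, "wz": 0}, {"dx": 0, "dy": 0, "dz": 0, "wx": 0, "wy": 0, "wz": 0}, {"dx": 0, "dy": 0, "dz": 0, "wx": 0, "wy": 0, "wz": 0}, {"dx": 0, "dy": 0, "dz": 0, "wx": 0, "wy": 0, "wz": 0}]' --hand 0

```text
clock: 62.55
eef_pos: [657.8, -6.7, 64.9]
ee_rot: [0.097, 3.138, -0.002]
force: [-0.4, -4.3, 3.3]
gripper_width: 23.6
gripper_force: 30.0
```

carry_out --targets '[{"dx": -0.0025, "dy": 0, "dz": 0, "wx": 0, "wy": 0, "wz": 0}, {"dx": 0, "dy": 0, "dz": 0, "wx": 0, "wy": 0, "wz": 0}, {"dx": 0, "dy": 0, "dz": 0, "wx": 0, "wy": 0, "wz": 0}, {"dx": 0, "dy": 0, "dz": 0, "wx": 0, "wy": 0, "wz": 0}]'

```text
clock: 62.95
eef_pos: [659.8, -6.8, 64.9]
ee_rot: [0.097, 3.138, -0.002]
force: [-0.9, -5.7, 4.5]
gripper_width: 23.9
gripper_force: 30.0
```

carry_out --targets '[{"dx": -0.0015, "dy": 0, "dz": 0, "wx": 0, "wy": 0, "wz": 0}, {"dx": 0, "dy": 0, "dz": 0, "wx": 0, "wy": 0, "wz": 0}, {"dx": 0, "dy": 0, "dz": 0, "wx": 0, "wy": 0, "wz": 0}, {"dx": 0, "dy": 0, "dz": 0, "wx": 0, "wy": 0, "wz": 0}]'

```text
clock: 63.35
eef_pos: [659.8, -6.8, 64.8]
ee_rot: [-0.096, -3.139, 0.002]
force: [-5.9, -4.8, 8.3]
gripper_width: 24.0
gripper_force: 30.0
```

```bash
cat >> h.py <<'E'
def handle_front(s):
    x0,y0,x1,y1=300,235,340,262
    g=cv2.cvtColor(cv2.resize(np.asarray(s['pixels'])[y0:y1,x0:x1],None,fx=4,fy=4,interpolation=cv2.INTER_CUBIC),cv2.COLOR_RGB2HSV)
    m=((g[...,2]>118)&(g[...,1]<60)).astype(np.uint8)
    for c in cv2.findContours(m,cv2.RETR_EXTERNAL,cv2.CHAIN_APPROX_NONE)[0]:
        if cv2.contourArea(c)<150: continue
        u=(np.array(cv2.minAreaRect(c)[0])+.5)/4-.5+[x0,y0]; print(u.round(2),cv2.boundingRect(c),ray(s,*u,52)[:2].round(2))
E
python3 - <<'E'
from h import *
s=snap('top'); handle_front(s)
E
```

carry_out --targets '[{"dx": 0.0015, "dy": 0, "dz": 0, "wx": 0, "wy": 0, "wz": 0}, {"dx": 0, "dy": 0, "dz": 0, "wx": 0, "wy": 0, "wz": 0}, {"dx": 0.0015, "dy": 0, "dz": 0, "wx": 0, "wy": 0, "wz": 0}, {"dx": 0, "dy": 0, "dz": 0, "wx": 0, "wy": 0, "wz": 0}, {"dx": 0, "dy": 0, "dz": 0, "wx": 0, "wy": 0, "wz": 0}]'

```text
clock: 63.9
eef_pos: [659.6, -6.8, 64.9]
ee_rot: [0.097, 3.136, -0.002]
force: [4.5, -4.4, 3.0]
gripper_width: 23.9
gripper_force: 30.0
```

carry_out --targets '[{"dx": 0.0015, "dy": 0, "dz": 0, "wx": 0, "wy": 0, "wz": 0}, {"dx": 0, "dy": 0, "dz": 0, "wx": 0, "wy": 0, "wz": 0}, {"dx": 0, "dy": 0, "dz": 0, "wx": 0, "wy": 0, "wz": 0}]'

```text
clock: 64.2
eef_pos: [659.5, -6.8, 64.9]
ee_rot: [0.097, 3.133, -0.002]
force: [8.0, -4.7, -1.6]
gripper_width: 23.7
gripper_force: 30.0
```

carry_out --targets '[{"dx": 0.0015, "dy": 0, "dz": 0, "wx": 0, "wy": 0, "wz": 0}, {"dx": 0, "dy": 0, "dz": 0, "wx": 0, "wy": 0, "wz": 0}, {"dx": 0, "dy": 0, "dz": 0, "wx": 0, "wy": 0, "wz": 0}]'

```text
clock: 64.5
eef_pos: [659.4, -6.8, 65.0]
ee_rot: [0.097, 3.131, -0.002]
force: [13.0, -5.0, -5.1]
gripper_width: 23.5
gripper_force: 30.0
```

carry_out --targets '[{"dx": -0.0035, "dy": 0, "dz": 0, "wx": 0, "wy": 0, "wz": 0}, {"dx": 0, "dy": 0, "dz": 0, "wx": 0, "wy": 0, "wz": 0}, {"dx": 0, "dy": 0, "dz": 0, "wx": 0, "wy": 0, "wz": 0}]'

```text
clock: 64.8
eef_pos: [659.7, -6.8, 64.9]
ee_rot: [0.097, 3.137, -0.002]
force: [1.5, -4.9, 3.1]
gripper_width: 24.0
gripper_force: 30.0
```

carry_out --targets '[{"dx": 0, "dy": 0, "dz": 0, "wx": 0, "wy": 0, "wz": 0}, {"dx": 0, "dy": 0, "dz": 0, "wx": 0, "wy": 0, "wz": 0}, {"dx": 0, "dy": 0, "dz": 0, "wx": 0, "wy": 0, "wz": 0}, {"dx": 0, "dy": 0, "dz": -0.01, "wx": 0, "wy": 0, "wz": 0}, {"dx": 0, "dy": 0, "dz": -0.03, "wx": 0, "wy": 0, "wz": 0}, {"dx": 0, "dy": 0, "dz": -0.04, "wx": 0, "wy": 0, "wz": 0}, {"dx": 0, "dy": 0, "dz": -0.05, "wx": 0, "wy": 0, "wz": 0}, {"dx": 0.018, "dy": 0.057, "dz": -0.006, "wx": 0, "wy": 0, "wz": 0}, {"dx": 0.018, "dy": 0.057, "dz": -0.006, "wx": 0, "wy": 0, "wz": 0}, {"dx": 0.018, "dy": 0.057, "dz": -0.006, "wx": 0, "wy": 0, "wz": 0}, {"dx": 0.018, "dy": 0.057, "dz": -0.006, "wx": 0, "wy": 0, "wz": 0}, {"dx": 0.018, "dy": 0.057, "dz": -0.006, "wx": 0, "wy": 0, "wz": 0}, {"dx": 0.018, "dy": 0.057, "dz": -0.006, "wx": 0, "wy": 0, "wz": 0}, {"dx": 0.018, "dy": 0.057, "dz": -0.006, "wx": 0, "wy": 0, "wz": 0}, {"dx": 0.018, "dy": 0.057, "dz": -0.006, "wx": 0, "wy": 0, "wz": 0}, {"dx": 0.018, "dy": 0.057, "dz": -0.006, "wx": 0, "wy": 0, "wz": 0}, {"dx": 0.018, "dy": 0.057, "dz": -0.006, "wx": 0, "wy": 0, "wz": 0}, {"dx": 0, "dy": 0, "dz": 0, "wx": 0, "wy": 0, "wz": 0}]' --hand 50

```text
clock: 66.6
eef_pos: [539.5, 464.2, 217.1]
ee_rot: [0.086, 3.14, 0.005]
force: [-0.6, -1.0, 0.5]
gripper_width: 43.9
gripper_force: 0.0
```

```bash
python3 - <<'E'
from h import *
s=snap('top'); x0,y0,x1,y1=280,150,350,270
g=cv2.cvtColor(cv2.resize(np.asarray(s['pixels'])[y0:y1,x0:x1],None,fx=4,fy=4,interpolation=cv2.INTER_CUBIC),cv2.COLOR_RGB2HSV)
m=((g[...,2]>118)&(g[...,1]<60)).astype(np.uint8)
for c in cv2.findContours(m,cv2.RETR_EXTERNAL,cv2.CHAIN_APPROX_NONE)[0]:
    if cv2.contourArea(c)<60: continue
    u=(np.array(cv2.minAreaRect(c)[0])+.5)/4-.5+[x0,y0]; w=cv2.boundingRect(c); print(u.round(2),w[2]/4,w[3]/4,ray(s,*u,52)[:2].round(1))
E
```

```text
[325.   265.75] 3.5 7.5 [398.8 -21.6]
[304.   265.25] 3.0 8.5 [401.2  33.2]
[314.75 251.  ] 19.5 4.5 [437.5   4.4]
[327.1  235.45] 4.5 15.5 [477.6 -28.9]
[303.85 234.58] 4.25 15.25 [481.2  32.5]
[337.75 213.57] 4.75 5.25 [535.2 -58.6]
[343.88 215.5 ] 4.75 10.0 [529.7 -74.8]
[295.5 212. ] 4.5 3.5 [541.7  53.9]
[289.75 211.38] 3.5 3.75 [543.7  69.3]
[329.12 191.  ] 3.75 14.5 [596.7 -37.1]
[305.83 189.96] 4.0 14.5 [600.9  25.5]
[319.13 181.91] 16.75 5.25 [622.2 -10.7]
[318.25 174.75] 18.0 4.0 [641.9  -8.7]
[318.37 166.4 ] 8.25 7.0 [665.1  -9.5]
[329.62 161.62] 3.75 8.25 [677.7 -40.3]
[309.45 160.16] 3.75 7.75 [682.9  14.5]
[326.   155.38] 12.0 1.75 [695.4 -30.9]
```

carry_out --targets '[{"dx": 0, "dy": 0, "dz": 0, "wx": 0, "wy": 0, "wz": 0}, {"dx": 0, "dy": 0, "dz": 0, "wx": 0, "wy": 0, "wz": 0}, {"dx": 0, "dy": 0, "dz": 0, "wx": 0, "wy": 0, "wz": 0}, {"dx": 0, "dy": 0, "dz": 0, "wx": 0, "wy": 0, "wz": 0}, {"dx": 0, "dy": 0, "dz": 0, "wx": 0, "wy": 0, "wz": 0}, {"dx": 0, "dy": 0, "dz": 0, "wx": 0, "wy": 0, "wz": 0}, {"dx": 0, "dy": 0, "dz": 0, "wx": 0, "wy": 0, "wz": 0}, {"dx": 0, "dy": 0, "dz": 0, "wx": 0, "wy": 0, "wz": 0}, {"dx": 0, "dy": 0, "dz": 0, "wx": 0, "wy": 0, "wz": 0}, {"dx": 0, "dy": 0, "dz": 0, "wx": 0, "wy": 0, "wz": 0}]'

```text
clock: 67.65
eef_pos: [542.3, 458.2, 215.7]
ee_rot: [-0.096, -3.14, 0.0]
force: [0.3, 0.4, -0.4]
gripper_width: 44.3
gripper_force: 0.0
```

```bash
python3 - <<'E'
from h import *
s=snap('top'); x0,y0,x1,y1=280,150,350,270
g=cv2.cvtColor(cv2.resize(np.asarray(s['pixels'])[y0:y1,x0:x1],None,fx=4,fy=4,interpolation=cv2.INTER_CUBIC),cv2.COLOR_RGB2HSV)
m=((g[...,2]>118)&(g[...,1]<60)).astype(np.uint8)
for c in cv2.findContours(m,cv2.RETR_EXTERNAL,cv2.CHAIN_APPROX_NONE)[0]:
    if cv2.contourArea(c)<60: continue
    u=(np.array(cv2.minAreaRect(c)[0])+.5)/4-.5+[x0,y0]; w=cv2.boundingRect(c); print(u.round(2),w[2]/4,w[3]/4,ray(s,*u,52)[:2].round(1))
a=np.radians(-3.6); ax=np.array([np.cos(a),np.sin(a)]); n=np.array([-np.sin(a),np.cos(a)])
f=lambda c,q,z: np.round(proj(s,[*(c+q[0]*ax+q[1]*n),z]),2)
st=np.array([540.6,-3.6])-0
print('predicted px at station: farfence',f(st,(101,0),52),'nearfence',f(st,(-101,0),52),'handle',f(st,(118,0),87),'postL',f(st,(0,72),46),'postR',f(st,(0,-72),46))
st0=np.array([453,3.3]); print('same at start: far',f(st0,(101,0),52),'near',f(st0,(-101,0),52),'handle',f(st0,(118,0),87))
E
```

```text
[324.88 265.75] 3.75 7.5 [398.8 -21.3]
[304.   265.25] 3.0 8.5 [401.2  33.2]
[314.75 251.  ] 19.5 4.5 [437.5   4.4]
[327.1  235.45] 4.5 15.5 [477.7 -28.9]
[303.86 234.5 ] 4.25 15.5 [481.4  32.5]
[337.78 213.51] 4.75 5.0 [535.4 -58.7]
[343.88 215.62] 4.75 9.75 [529.4 -74.8]
[295.5  212.12] 4.5 3.75 [541.4  53.9]
[289.75 211.5 ] 3.5 3.5 [543.4  69.3]
[329.12 191.  ] 3.75 14.5 [596.7 -37.1]
[305.83 189.95] 4.0 14.5 [600.9  25.5]
[319.13 181.9 ] 16.75 5.25 [622.2 -10.7]
[318.25 174.75] 18.0 4.0 [641.9  -8.7]
[318.38 166.5 ] 8.25 7.0 [664.8  -9.5]
[330.5  161.62] 5.5 8.25 [677.7 -42.7]
[309.45 160.16] 3.75 7.75 [683.   14.4]
[323.37 155.72] 8.25 1.25 [694.6 -23.7]
[327.87 153.15] 8.75 1.5 [701.5 -36.1]
predicted px at station: farfence [318.71 174.93] nearfence [315.38 250.12] handle [318.91 165.82] postL [290.28 211.13] postR [343.94 213.39]
same at start: far [316.77 207.09] near [313.34 284.18] handle [316.91 198.82]
```

```bash
python3 -c "
from plant import ctrl
print(ctrl.sign_off())"
```

```text
the job is handed in; nothing more can be done
None
```

I handed the job in at about 68 s: all six offcuts are in the tray, the hinge lies in the nest with its barrel towards the handle, and the camera puts the carrier about 1 mm short of the index posts. It resisted both ways when nudged, as it would in the detent; the first push left it 2–3 mm short, so I regripped the handle to finish it.

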